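# Empty the vanity's pourers into the slim drawer

## Task

Pull the slim drawer fully out; then, starting with the black pot nearest the drawer and working along the row, lift each pot clear of the counter to feel by its weight whether it holds steel massage balls, and tip out the loaded ones, and only those, into the drawer. Stand every pot back upright where it was in the row, then push the drawer fully home with all the balls in it, leaving the other things on the vanity undisturbed.

Things in the scene. Friction and masses are not known exactly. Their poses are not given: they have to be found in the camera images.
- pot_1: opaque black ceramic hooded pourer (small open-fronted scuttle), nearest the drawer in a row of four like pots running from the drawer to the robot's right. 92 mm deep, 66 wide, 106 tall with its handle, 300 g empty (within 6 g). Origin on the underside, z up; base flat, x -16 to +42 mm. Mouth faces its -x; flat roof at z 72 mm, x -26 to +28; closed behind and above.
- pot_1_lip (a point): middle of that pot's pouring lip: 50 mm to -x of the pot's origin, 42 mm up. The front wall slopes from the floor (5 mm thick, x -16 mm) up to it, 50 degrees from level, so balls inside stay put until the pot is tipped forward (top towards its -x) by about 60 degrees; 80 empties it. The mouth is 58 mm wide inside. Axes as the pot's.
- pot_1_bar (a point): centre of that pot's strap handle: 10 mm to +x of the pot's origin, 98 mm up. A bar 60 mm long along the pot's x, 12 mm wide (y), 16 mm high (z 90 to 106 mm), on two legs that leave an 18 mm gap above the roof. To be pinched across its y from above, so that turning about that line tips the pot. Axes as the pot's.
- pot_2: hooded pourer like pot_1 (same size, shape, axes, lip and bar), number 2 of the row counted from the drawer.
- pot_3: hooded pourer like pot_1 (same size, shape, axes, lip and bar), number 3 of the row counted from the drawer.
- pot_4: hooded pourer like pot_1 (same size, shape, axes, lip and bar), number 4 of the row counted from the drawer.
- ball_1: polished steel massage ball, 28 mm in diameter, 90 g; origin at its centre. Two to four such balls are present, each lying out of sight at the back of some pot (none, one or two to a pot). Absent balls read None.
- ball_2: another such steel ball, as ball_1, or absent.
- ball_3: another such steel ball, as ball_1, or absent.
- ball_4: another such steel ball, as ball_1, or absent.
- ball_5: another such steel ball, as ball_1, or absent.
- ball_6: another such steel ball, as ball_1, or absent.
- ball_7: another such steel ball, as ball_1, or absent.
- ball_8: another such steel ball, as ball_1, or absent.
- drawer (a joint): travel of the slim drawer, m: 0 fully home, 0.12 fully out (along the case's -x). Its soft-close runner is over-centre: it holds the drawer at either end, resists with up to 4 N (plus 0.6 N friction, and 30 N per m/s damping) until half way (0.06), and past that draws it gently to the other end by itself.
- drawer_knob (a point): centre of the head of the drawer's round chrome knob: a disc 28 mm in diameter, 14 mm thick, its axis along x, 38 mm above the counter, 27 mm out from the drawer's front panel. Moves with the drawer; axes as the case's. Can be pinched across y from above; the case's top is 64 mm above the counter.
- tray (a point): point on the tray's floor, 10 mm above the counter; moves with the drawer; axes as the case's (z up, the drawer opens to -x). With the drawer fully out it is the middle of the open part, 120 mm along x (front panel to case) by 138 mm along y. Tray walls reach 50 mm above the counter, the front panel and case 64 mm. The tray's inside spans x -60 to +114, y -69 to +69 mm from here.
- drawer_case: walnut case of the slim drawer, fixed to the counter, 200 mm deep (x), 170 mm wide (y), 64 mm high; origin at the centre of its underside. The drawer's front panel, 10 mm thick, stands before its -x side.
- tumbler: black ceramic tooth tumbler, open cup 76 mm across, 100 mm tall, origin under its centre; to be left alone.
- earring_dish: gold-tone dish with hoop earrings, 116 mm across, 18 mm high, origin under its centre; to be left alone.
- shaving_stand: chrome shaving stand with razor and brush, round foot 84 mm across, 155 mm tall, about 120 mm wide along its y; origin under its centre; to be left alone.
- comb: flat wooden hair comb, 46 by 170 (y) by 7 mm, origin under its centre; to be left alone.
Mind the look-alikes: they are no part of the job. Leave any purple or yellow look-alike of the pot_3 alone.

How it is judged (in metres and radians):
On the way, in this order (a step that is already met when the one before it is completed fails the run):
1. the drawer is pulled fully out (beyond 105 of its 120 mm) (value of joint drawer above 0.105 m), for 0.2 s.
2. pot 1, counted from the drawer, is lifted clear of the counter (its underside 25 mm up) (height (world z) of pot_1 above 0.025 m), for 0.3 s.
3. pot 2, counted from the drawer, is lifted clear of the counter (its underside 25 mm up) (height (world z) of pot_2 above 0.025 m), for 0.3 s.
4. pot 3, counted from the drawer, is lifted clear of the counter (its underside 25 mm up) (height (world z) of pot_3 above 0.025 m), for 0.3 s.
5. pot 4, counted from the drawer, is lifted clear of the counter (its underside 25 mm up) (height (world z) of pot_4 above 0.025 m), for 0.3 s.
At the end, for the whole second after the job is handed in: the drawer is home within 6 mm with every ball present in its tray; all four pots stand upright (within 0.1 rad) on the counter, at rest, within 80 mm of where they started; the bystanders are within 30 mm of where they stood (value of joint drawer below 0.006 m and x of ball_1 in the frame of tray between -0.06 and 0.115 m and y of ball_1 in the frame of tray between -0.07 and 0.07 m and z of ball_1 in the frame of tray between 0 and 0.04 m and x of ball_2 in the frame of tray between -0.06 and 0.115 m and y of ball_2 in the frame of tray between -0.07 and 0.07 m and z of ball_2 in the frame of tray between 0 and 0.04 m and x of ball_3 in the frame of tray between -0.06 and 0.115 m and y of ball_3 in the frame of tray between -0.07 and 0.07 m and z of ball_3 in the frame of tray between 0 and 0.04 m and x of ball_4 in the frame of tray between -0.06 and 0.115 m and y of ball_4 in the frame of tray between -0.07 and 0.07 m and z of ball_4 in the frame of tray between 0 and 0.04 m and x of ball_5 in the frame of tray between -0.06 and 0.115 m and y of ball_5 in the frame of tray between -0.07 and 0.07 m and z of ball_5 in the frame of tray between 0 and 0.04 m and x of ball_6 in the frame of tray between -0.06 and 0.115 m and y of ball_6 in the frame of tray between -0.07 and 0.07 m and z of ball_6 in the frame of tray between 0 and 0.04 m and x of ball_7 in the frame of tray between -0.06 and 0.115 m and y of ball_7 in the frame of tray between -0.07 and 0.07 m and z of ball_7 in the frame of tray between 0 and 0.04 m and x of ball_8 in the frame of tray between -0.06 and 0.115 m and y of ball_8 in the frame of tray between -0.07 and 0.07 m and z of ball_8 in the frame of tray between 0 and 0.04 m and angle between each of pot_1, pot_2, pot_3, pot_4's own z axis and vertical below 0.1 rad and height (world z) of each of pot_1, pot_2, pot_3, pot_4 below 0.006 m and distance of each of pot_1, pot_2, pot_3, pot_4 from where it was at the start of the episode below 0.08 m and linear speed of each of pot_1, pot_2, pot_3, pot_4 below 0.02 m/s and distance of each of tumbler, earring_dish, shaving_stand, comb from where it was at the start of the episode below 0.03 m); the robot touches nothing.
It fails at once if a pot that was empty from the start is tipped (by more than 0.8 rad) within 0.2 m of the middle of the tray, that is, none of its balls is within 0.3 m of there ((angle between pot_1's own z axis and vertical above 0.8 rad and horizontal distance between pot_1 and tray below 0.2 m and distance between each of ball_1, ball_2 and tray above 0.3 m) or (angle between pot_2's own z axis and vertical above 0.8 rad and horizontal distance between pot_2 and tray below 0.2 m and distance between each of ball_3, ball_4 and tray above 0.3 m) or (angle between pot_3's own z axis and vertical above 0.8 rad and horizontal distance between pot_3 and tray below 0.2 m and distance between each of ball_5, ball_6 and tray above 0.3 m) or (angle between pot_4's own z axis and vertical above 0.8 rad and horizontal distance between pot_4 and tray below 0.2 m and distance between each of ball_7, ball_8 and tray above 0.3 m)).
It fails at once if a bystander is shifted by more than 30 mm (distance of any of tumbler, earring_dish, shaving_stand, comb from where it was at the start of the episode above 0.03 m).
Of ball_1, ball_2, ball_3, ball_4, ball_5, ball_6, ball_7, ball_8 only 2 to 4 are there at a start; the rules pass over those that are not, and their reading is None.
At some moment in a run one of pot_1, pot_2, pot_3, pot_4 may be knocked a few centimetres aside while the robot is not near it.
It also fails if it takes over 210 s, if anything falls off the work surface, if the arm or the gripper's body presses on something with over 40 N, if the wrist force passes 120 N, or if a joint passes its speed limit or range.

## Robot

A 6-joint arm with a two-finger parallel gripper is mounted at the origin on the work surface. World frame = base frame: x ahead of the robot, y to its left, z up, the work surface at z = 0. Lengths are in mm, angles in rad, forces in N, time in s.
With the tool pointing down it reaches from about 350 to 975 mm from the base axis. Payload 7.1 kg.
Tool frame: the origin (TCP) lies on the front face of the gripper's body, between the roots of the fingers; the fingertips stand 80 mm ahead of it and the grasp point (between the pads) lies 61 mm ahead of it (ctrl.tcp_to_grasp is the distance from the TCP to the grasp point, in mm); z points along the fingers, y is the direction in which the jaws open and shut (so a half turn about z gives the same grasp; the last joint's range is limited). The gripper opens to 88 mm and grips with 3 to 60 N. Pads are 20 mm wide; open, the fingers measure 115 mm over their backs; the gripper's body (75 mm by 178 mm) begins 61 mm behind the grasp point.
Start: joints at [-1.358, 0.423, 1.63, -0, 1.089, -0.019], TCP at [143.601, -608.263, 302.675] pointing down, gripper open.
Joint ranges: [-3, 3], [-0.9, 2.11], [0.09, 2.58], [-1.31, 4.45], [0.11, 2.69], [-2.54, 2.54]. Speed limits (rad/s): [2.39, 2.39, 3.01, 3.14, 3.14, 3.14].

## Interface

Orientations are given as a rotation vector (axis times angle).
In Python, from workcell import telemetry, get_image, ctrl gives the robot as it stands.
- The arm moves only by the tool send_rows, never from a script. Its argument "rows" is a list of rows, each a list of 5 numbers: the shift along the tool's x, y, z in m, then the turn about the tool's z in rad, then the opening, from -1 (shut) to 1 (fully open). A call has 1 to 5 rows; each row shifts and turns the commanded pose from where the row before left it, along the tool's axes as they then stand; what a row does not reach is not made up. A row lasts 1/10 s, in which the tool goes at most 50 mm and 8.59 degrees, less where a joint would pass 70% of its speed; a pose out of reach is approached as far as the arm can. A call with a gripper value outside its range is refused whole. The fingers move at their own pace and stop on an object; the grip force is fixed at half the most. Time passes only in rows, so rows that do not move let the fingers close. It gives the time, the measured TCP pose, the force and the opening at its end, in the units of the state.
- telemetry.get_obs(): the state, without advancing time (a new reading comes with each control period).
- get_image(name): name is "scene" or "top" or "wrist"; returns a dict with "color" (384x512x3 uint8, blue, green, red), "z_map" (384x512 float32, mm along the optical axis (not along the pixel's ray), 0 where there is no reading), "camera_matrix" (3x3 intrinsics, pixels), "rvec" (rotation vector, rad) and "tvec" (3), from world to camera coordinates, as OpenCV has them. Camera axes: x right, y down, z forward; pixel columns grow to the right and rows downward; lengths in mm; the calibration is good to about 2 mm. A picture is of the moment at which its call begins.
- ctrl.close_job(): hands the job in, once; it reports no verdict.
The state is a dict: "t": time; "qpos": joint angles; "qvel": joint speeds; "joint_torque": joint torques, N m; "ee_pos": TCP position; "orientation": TCP orientation; "ft_force": force on the tool from outside, world axes, zero at the start; "moment": the same for the moment, N m; "width": finger opening in mm.
Only numpy, scipy, OpenCV 4.12 (cv2) and the standard library are available. Lean on these libraries where they do the work, as an engineer would, in place of code of your own. Each camera call takes 0.05 s, during which the arm holds its last target.

## Working session

There is one attempt and no reset: what is moved stays moved. The work goes in short steps, Python scripts to look and compute and a tool call to move; the robot and the scene stay as the last step left them, time stands still between calls to the robot, and variables do not carry over. Pictures are saved under pics/ and viewed, and the job is handed in when it is done.

Besides the shell and the picture viewer there is one more tool, called after ">>>" by a JSON object that holds its "op" and its "data", one argument or row to a line. send_rows: Moves the arm, as the interface text tells. Its arguments: {"type":"object","properties":{"rows":{"type":"array"}},"required":["rows"]}

```bash
mkdir -p pics; ls; cat > h.py <<'E'
import numpy as np, cv2
from workcell import telemetry, get_image, ctrl
def cam(n):
    d=get_image(n); R=cv2.Rodrigues(np.array(d["rvec"],float))[0]; t=np.array(d["tvec"],float).reshape(3)
    d["R"]=R; d["t"]=t; d["K"]=np.array(d["camera_matrix"],float); return d
def world(d):
    z=d["z_map"].astype(float); h,w=z.shape; u,v=np.meshgrid(np.arange(w),np.arange(h)); K=d["K"]
    p=np.stack([(u-K[0,2])/K[0,0]*z,(v-K[1,2])/K[1,1]*z,z],-1)
    return (p-d["t"])@d["R"]
E
python3 - <<'E'
from h import *
for n in ("scene","top","wrist"):
    d=cam(n); cv2.imwrite(f"pics/{n}0.png",cv2.resize(d["color"],(768,576))); np.savez(f"/tmp/{n}0.npz",**{k:d[k] for k in("color","z_map","K","R","t")})
    print(n,(-d["R"].T@d["t"]).round(), d["R"][2].round(2))
print(telemetry.get_obs())
E
```

```text
pics
scene [1120.  354. 1006.] [-0.49 -0.38 -0.79]
top [ 430.  -73. 1244.] [ 0.1 -0.  -1. ]
wrist [ 217. -591.  383.] [-0.27 -0.06 -0.96]
{'t': 0.15, 'qpos': array([-1.35802647e+00,  4.23744763e-01,  1.63049051e+00,  7.18635975e-06,
        1.08861296e+00, -1.90258223e-02]), 'qvel': array([ 0.0007842 , -0.00114382, -0.00222853, -0.00186051, -0.00091909,
       -0.00092103]), 'joint_torque': array([-1.57521248e-03, -5.44985855e+01, -2.73921722e+01,  6.43351511e-02,
        2.04334228e-02, -8.02580803e-05]), 'ee_pos': array([ 143.51866009, -607.9555335 ,  302.03999811]), 'orientation': array([-3.11927552e+00, -3.63139438e-01,  1.80734959e-04]), 'ft_force': array([-0.21205345, -0.31394009, -0.20060092]), 'moment': array([ 0.04198114, -0.02770183,  0.00889355]), 'width': 87.89558635900543}
```

View pics/top0.png

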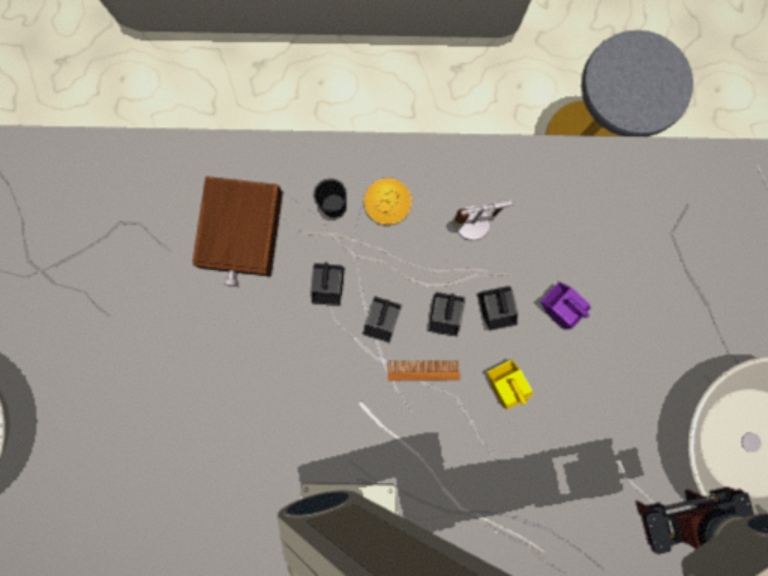

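View pics/scene0.png

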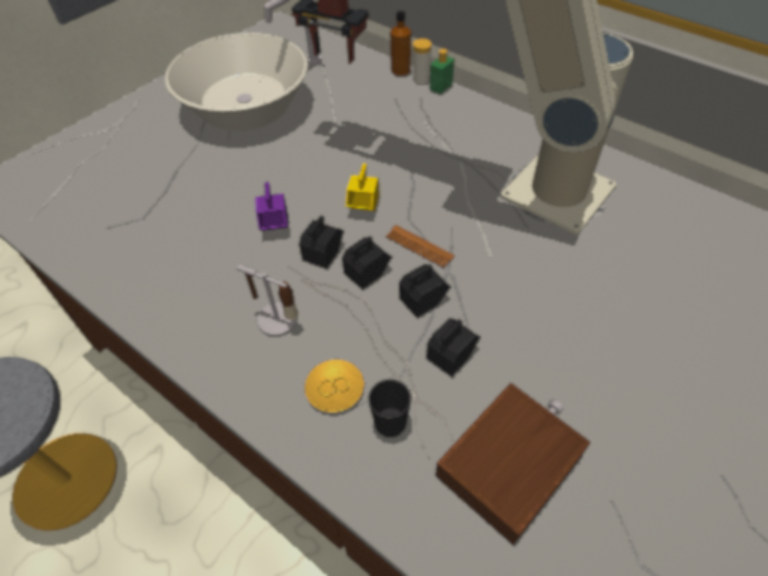

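```bash
cat >> h.py <<'E'
def dark(d):
    c=d["color"].astype(int); return (c.max(-1)<75)
def pots(d,verbose=True):
    P=world(d); m=dark(d)&(P[...,2]>60)&(P[...,2]<112)&(P[...,0]>250)&(P[...,0]<800)&(d["z_map"]>0)
    n,l,s,c=cv2.connectedComponentsWithStats(m.astype(np.uint8))
    out=[]
    for i in range(1,n):
        if s[i,4]<60: continue
        p=P[l==i]; bar=p[p[:,2]>92]; roof=p[(p[:,2]<78)&(p[:,2]>66)]
        if len(bar)<8: continue
        r=cv2.minAreaRect(roof[:,:2].astype(np.float32)) if len(roof)>5 else None
        q=bar[:,:2]-bar[:,:2].mean(0); w,v=np.linalg.eigh(q.T@q); a=np.degrees(np.arctan2(v[1,1],v[0,1]))
        rb=cv2.minAreaRect(bar[:,:2].astype(np.float32))
        out.append((bar[:,:2].mean(0),a,rb,r,bar[:,2].mean(),c[i]))
    return out
E
python3 - <<'E'
from h import *
for n in("top","scene"):
    d=dict(np.load(f"/tmp/{n}0.npz"))
    for o in pots(d): print(n,o[0].round(),round((o[1]+90)%180-90,1),np.round(o[2][0],0),np.round(o[2][1],0),"roof",np.round(o[3][0]),np.round(o[3][1]),round(o[3][2]),o[4].round(1),o[5].round())
d=dict(np.load("/tmp/top0.npz")); P=world(d); c=d["color"].astype(int)
brown=(c[...,2]-c[...,0]>40)&(P[...,2]>58)&(P[...,2]<70)&(P[...,1]>0)
p=P[brown]; r=cv2.minAreaRect(p[:,:2].astype(np.float32)); print("case",r,cv2.boxPoints(r),p[:,2].mean())
k=(P[...,2]>20)&(P[...,2]<50)&(c.min(-1)>110)&(P[...,1]>50)&(P[...,0]>300)&(P[...,0]<560)&(P[...,1]<300)
print(k.sum(),P[k].mean(0),P[k].min(0),P[k].max(0))
im=d["color"][150:300,100:420]; cv2.imwrite("pics/crop.png",cv2.resize(im,None,fx=2.5,fy=2.5,interpolation=cv2.INTER_CUBIC))
d=dict(np.load("/tmp/scene0.npz")); im=d["color"][120:310,160:410]; cv2.imwrite("pics/crops.png",cv2.resize(im,None,fx=3,fy=3,interpolation=cv2.INTER_CUBIC))
E
```

```text
top [753.  47.] -2.2 [757.  51.] [72. 68.] roof [758.  53.] [68. 63.] 19 98.2 [220. 129.]
top [575.  59.] -4.2 [575.  59.] [12. 56.] roof [573.  55.] [59. 62.] 2 103.9 [216. 184.]
top [ 527. -332.] 12.9 [ 528. -333.] [55. 12.] roof [ 522. -333.] [68. 66.] 12 104.0 [333. 201.]
top [ 511. -217.] -10.4 [ 511. -218.] [12. 54.] roof [ 511. -215.] [62. 54.] 80 104.5 [299. 203.]
top [497. -72.] -16.3 [497. -71.] [11. 56.] roof [495. -73.] [60. 53.] 73 104.6 [256. 206.]
scene [ 533. -330.] 12.2 [ 532. -331.] [51. 13.] roof [ 524. -332.] [60. 67.] 14 102.1 [212. 156.]
scene [ 517. -216.] -11.3 [ 515. -216.] [13. 56.] roof [ 507. -215.] [67. 64.] 82 101.8 [242. 170.]
scene [502. -71.] -17.6 [500. -72.] [14. 56.] roof [492. -70.] [67. 65.] 74 102.2 [281. 188.]
scene [582.  60.] -5.1 [582.  59.] [12. 52.] roof [572.  60.] [66. 63.] 86 103.3 [301. 226.]
scene [766.  52.] 46.7 [761.  52.] [73. 68.] roof [761.  53.] [70. 62.] 38 97.7 [259. 268.]
case ((695.387451171875, 272.0330505371094), (169.2140350341797, 209.82217407226562), 84.36510467529297) [[582.67584 198.13599]
 [791.4841  177.53375]
 [808.09906 345.9301 ]
 [599.29083 366.53235]] 63.767906975506634
4 [558.89361271 287.0883201   46.47787318] [558.47015066 275.62545151  43.31500053] [559.33612819 296.68514997  49.54863231]
```

View pics/crop.png

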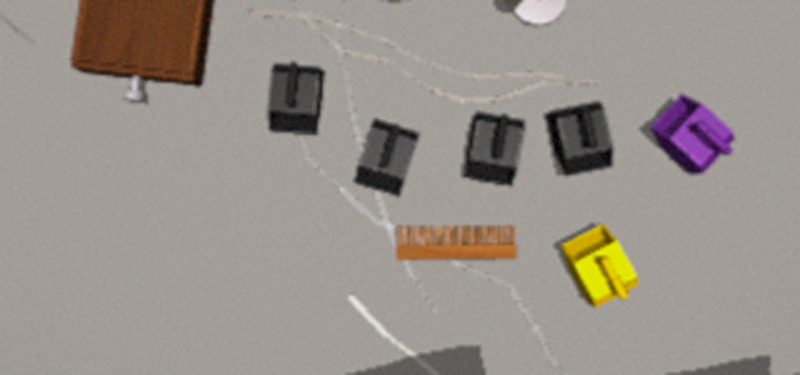

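View pics/crops.png

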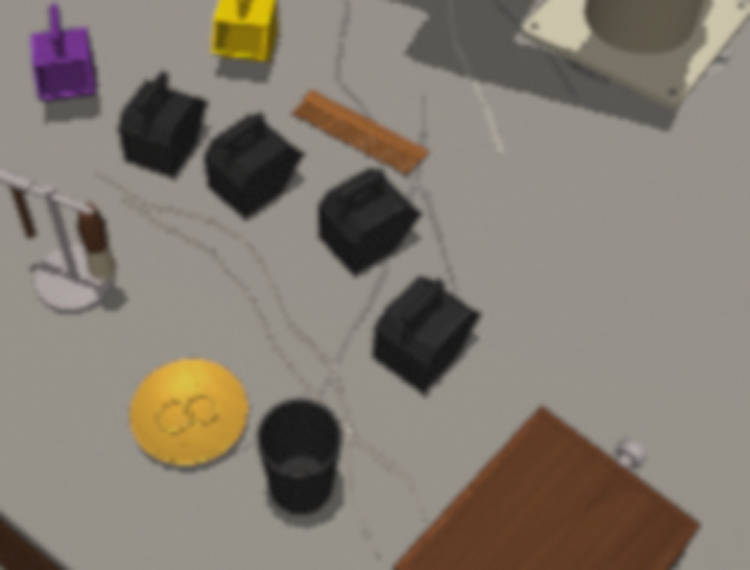

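>>> {"op": "send_rows", "data": {
  "rows": [
    [0,0,0,0.11,1],
    [0,0,0,0.11,1],
    [0,0,0,0.11,1],
    [0.016,-0.046,0,0,1],
    [0.016,-0.046,0,0,1]
  ]
}}

```text
t: 0.65
ee_pos: [184.3, -519.2, 302.0]
orientation: [-3.137, 0.158, 0.0]
ft_force: [1.7, 0.5, 0.2]
width: 88.0
```

```bash
cat >> h.py <<'E'
def pose():
    o=telemetry.get_obs(); R=cv2.Rodrigues(np.array(o["orientation"],float))[0]
    return o,np.array(o["ee_pos"]),R
def to(gx,gy,gz,yaw=None):
    "shift needed (mm, tool axes after turn) to bring the grasp point to gx,gy,gz with tool x at yaw deg"
    o,p,R=pose(); y0=np.degrees(np.arctan2(R[1,0],R[0,0])); yaw=y0 if yaw is None else yaw
    turn=-np.radians((yaw-y0+180)%360-180); a=np.radians(yaw); X=np.array([np.cos(a),np.sin(a),0]); Y=np.array([np.sin(a),-np.cos(a),0])
    dd=np.array([gx,gy,gz])-(p+R[:,2]*ctrl.tcp_to_grasp)
    print("t %.2f grasp"%o["t"],(p+R[:,2]*ctrl.tcp_to_grasp).round(1),"yaw %.1f tilt %.2f F"%(y0,np.degrees(np.arccos(-R[2,2]))),np.round(o["ft_force"],2),"w %.1f"%o["width"])
    print("  turn %.3f shift x %.1f y %.1f z %.1f  |%.0f|"%(turn,dd@X,dd@Y,-dd[2],np.linalg.norm(dd)))
E
python3 -c "
from h import *
to(564,285,180,-5.64)"
```

```text
t 0.65 grasp [ 184.3 -519.2  240.7] yaw -5.8 tilt 0.03 F [1.68 0.49 0.18] w 88.0
  turn -0.002 shift x 298.8 y -837.6 z 60.7  |891|
```

>>> {"op": "send_rows", "data": {
  "rows": [
    [0.016,-0.046,0,0,1],
    [0.016,-0.046,0,0,1],
    [0.016,-0.046,0,0,1],
    [0.016,-0.046,0,0,1],
    [0.016,-0.046,0,0,1]
  ]
}}

```text
t: 1.15
ee_pos: [286.9, -297.0, 302.7]
orientation: [3.138, -0.155, 0.0]
ft_force: [0.7, -0.2, 0.3]
width: 88.0
```

>>> {"op": "send_rows", "data": {
  "rows": [
    [0.016,-0.046,0,0,1],
    [0.016,-0.046,0,0,1],
    [0.016,-0.046,0,0,1],
    [0.016,-0.046,0,0,1],
    [0.016,-0.046,0,0,1]
  ]
}}

```text
t: 1.65
ee_pos: [389.2, -75.8, 302.9]
orientation: [3.138, -0.154, 0.001]
ft_force: [1.3, -0.3, -0.7]
width: 87.7
```

>>> {"op": "send_rows", "data": {
  "rows": [
    [0.016,-0.046,0,0,1],
    [0.016,-0.046,0,0,1],
    [0.016,-0.046,0,0,1],
    [0.016,-0.046,0,0,1],
    [0.016,-0.046,0,0,1]
  ]
}}

```text
t: 2.15
ee_pos: [491.3, 145.5, 302.6]
orientation: [3.138, -0.153, -0.0]
ft_force: [0.7, -0.0, 0.6]
width: 87.7
```

>>> {"op": "send_rows", "data": {
  "rows": [
    [0.016,-0.046,0.03,0,1],
    [0.016,-0.046,0.03,0,1],
    [0,0,0,0,1]
  ]
}}

```text
t: 2.45
ee_pos: [526.7, 224.0, 246.2]
orientation: [3.137, -0.149, -0.007]
ft_force: [-0.6, -1.4, -0.2]
width: 87.8
```

```bash
python3 - <<'E'
from h import *
to(564,285,38,-5.64)
d=cam("wrist"); cv2.imwrite("pics/w1.png",d["color"])
d=cam("top"); P=world(d); c=d["color"].astype(int)
np.savez("/tmp/top1.npz",**{k:d[k] for k in("color","z_map","K","R","t")})
E
```

```text
t 2.45 grasp [526.4 223.9 184.9] yaw -5.4 tilt 0.25 F [-0.63 -1.43 -0.23] w 87.8
  turn 0.004 shift x 31.4 y -64.5 z 146.9  |163|
```

View pics/w1.png

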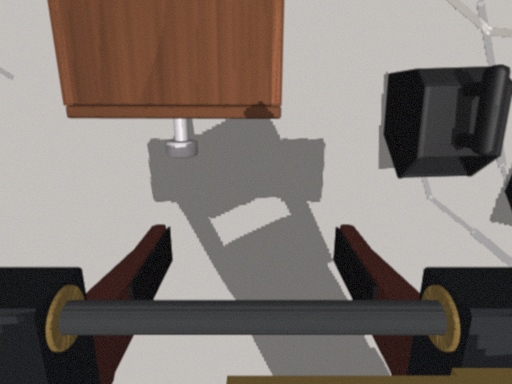

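```bash
python3 - <<'E'
from h import *
d=cam("wrist"); P=world(d); c=d["color"].astype(int)
print("knob px",P[148,181].round(1),P[140,181].round(1))
k=(P[...,2]>24)&(P[...,2]<54)&(c.max(-1)-c.min(-1)<35)&(P[...,0]<575)&(P[...,0]>500)&(P[...,1]>240)&(P[...,1]<340)
print(k.sum(),P[k].mean(0),P[k].min(0),P[k].max(0))
b=(c[...,2]-c[...,0]>40)&(P[...,2]>60)&(P[...,2]<68)
print("edge",P[b][:,0].min(), [ (P[y,x].round(1)) for y,x in((108,75),(108,270))])
to(564,285,38,-5.64)
E
```

```text
knob px [565.8 277.6  49.9] [572.  277.7  44.6]
573 [566.68641404 280.26684036  46.51184672] [557.49921997 268.49552452  28.55208431] [574.99948444 296.62116543  51.9805039 ]
edge 585.4703932702948 [array([607. , 353.3,  62.1]), array([592. , 199.6,  62.9])]
t 2.60 grasp [526.1 220.3 188.6] yaw -5.6 tilt 0.09 F [-0.03 -0.82 -0.  ] w 87.8
  turn 0.001 shift x 31.3 y -68.1 z 150.6  |168|
```

>>> {"op": "send_rows", "data": {
  "rows": [
    [0.016,-0.033,0,0,1],
    [0.016,-0.032,0,0,1],
    [0,0,0.05,0,1],
    [0,0,0.04,0,1],
    [0,0,0,0,1]
  ]
}}

```text
t: 3.1
ee_pos: [562.1, 279.6, 156.6]
orientation: [3.134, -0.156, -0.012]
ft_force: [-1.3, -0.4, -0.3]
width: 88.0
```

>>> {"op": "send_rows", "data": {
  "rows": [
    [0,0,0.03,0,1],
    [0,0,0.03,0,1],
    [0,0,0,0,1]
  ]
}}

```text
t: 3.4
ee_pos: [564.0, 280.6, 99.8]
orientation: [3.136, -0.156, -0.005]
ft_force: [-0.9, -0.5, 0.4]
width: 88.0
```

```bash
python3 - <<'E'
from h import *
to(565,282,38,-5.64)
d=cam("wrist"); cv2.imwrite("pics/w2.png",d["color"])
E
```

```text
t 3.40 grasp [563.8 280.5  38.5] yaw -5.7 tilt 0.20 F [-0.9  -0.51  0.35] w 88.0
  turn -0.001 shift x 1.0 y -1.6 z 0.5  |2|
```

View pics/w2.png

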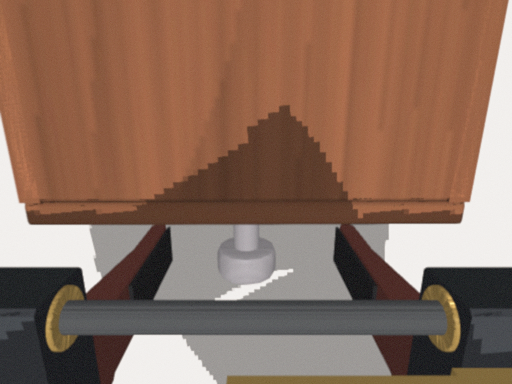

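>>> {"op": "send_rows", "data": {
  "rows": [
    [0,0,0,0,-1],
    [0,0,0,0,-1],
    [0,0,0,0,-1],
    [0,0,0,0,-1],
    [0,0,0,0,-1]
  ]
}}

```text
t: 3.95
ee_pos: [565.1, 282.3, 100.8]
orientation: [-3.137, 0.154, -0.001]
ft_force: [-0.1, 0.4, 0.6]
width: 51.3
```

>>> {"op": "send_rows", "data": {
  "rows": [
    [0,0,0,0,-1],
    [0,0,0,0,-1],
    [-0.005,0,0,0,-1],
    [-0.01,0,0,0,-1],
    [-0.01,0,0,0,-1]
  ]
}}

```text
t: 4.45
ee_pos: [541.5, 285.5, 100.3]
orientation: [-3.135, 0.154, -0.007]
ft_force: [8.3, 3.4, -6.7]
width: 27.3
```

>>> {"op": "send_rows", "data": {
  "rows": [
    [-0.01,0,0,0,-1],
    [-0.01,0,0,0,-1],
    [-0.01,0,0,0,-1],
    [-0.01,0,0,0,-1],
    [-0.01,0,0,0,-1]
  ]
}}

```text
t: 4.95
ee_pos: [490.7, 290.5, 100.3]
orientation: [-3.136, 0.154, -0.004]
ft_force: [2.0, 5.4, -4.0]
width: 27.0
```

>>> {"op": "send_rows", "data": {
  "rows": [
    [-0.01,0,0,0,-1],
    [-0.01,0,0,0,-1],
    [-0.01,0,0,0,-1],
    [-0.01,0,0,0,-1],
    [-0.003,0,0,0,-1]
  ]
}}

```text
t: 5.45
ee_pos: [446.8, 294.8, 100.3]
orientation: [-3.136, 0.154, -0.001]
ft_force: [-0.1, 5.7, -3.4]
width: 27.0
```

>>> {"op": "send_rows", "data": {
  "rows": [
    [0,0,0,0,-1],
    [0,0,0,0,-1],
    [0,0,0,0,-1]
  ]
}}

```text
t: 5.75
ee_pos: [447.1, 294.8, 100.3]
orientation: [-3.136, 0.154, -0.0]
ft_force: [-2.8, 6.4, -1.5]
width: 27.7
```

>>> {"op": "send_rows", "data": {
  "rows": [
    [0,0,0,0,1],
    [0,0,0,0,1],
    [0,0,0,0,1],
    [0,0,0,0,1],
    [0,0,-0.01,0,1]
  ]
}}

```text
t: 6.25
ee_pos: [446.8, 293.2, 109.6]
orientation: [3.136, -0.154, -0.003]
ft_force: [0.0, 0.4, -0.1]
width: 63.5
```

>>> {"op": "send_rows", "data": {
  "rows": [
    [0,0,-0.05,0,1],
    [0,0,-0.05,0,1],
    [0.0,0.04,-0.05,0,1],
    [0,0.05,0,0,1],
    [0.02,0.04,0,0,1]
  ]
}}

```text
t: 6.75
ee_pos: [453.9, 169.8, 251.3]
orientation: [-3.137, 0.151, -0.002]
ft_force: [0.9, 0.7, -0.6]
width: 87.7
```

```bash
python3 - <<'E'
from h import *
d=cam("top"); cv2.imwrite("pics/t2.png",d["color"]); P=world(d); c=d["color"].astype(int)
w=cam("wrist"); cv2.imwrite("pics/w3.png",w["color"])
b=(c[...,2]-c[...,0]>40)&(P[...,2]>57)&(P[...,2]<70)&(P[...,1]>100)
n,l,s,cc=cv2.connectedComponentsWithStats(b.astype(np.uint8))
for i in range(1,n):
    if s[i,4]>40: print(s[i,4],cv2.boxPoints(cv2.minAreaRect(P[l==i][:,:2].astype(np.float32))).round(1).tolist())
for o in pots(d): print(o[0].round(),round((o[1]+90)%180-90,1))
to(580,59,98,-4.5)
E
```

```text
2752 [[592.7000122070312, 196.3000030517578], [791.2000122070312, 177.39999389648438], [807.2999877929688, 346.5], [608.7999877929688, 365.3999938964844]]
[753.  46.] -4.0
[575.  59.] -4.0
[ 527. -332.] 13.0
[ 512. -217.] -10.1
[497. -72.] -16.3
t 6.85 grasp [456.4 167.4 189.3] yaw -5.9 tilt 0.11 F [-0.98 -0.22  0.42] w 87.8
  turn -0.024 shift x 131.7 y 98.4 z 91.3  |188|
```

View pics/t2.png

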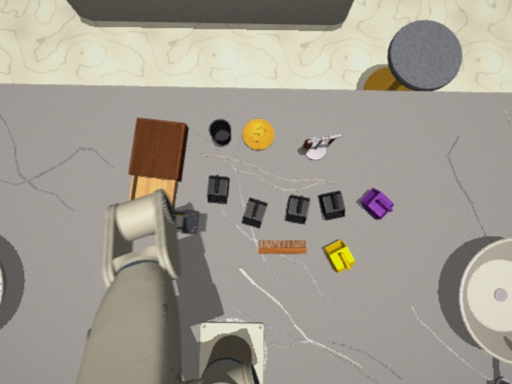

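View pics/w3.png

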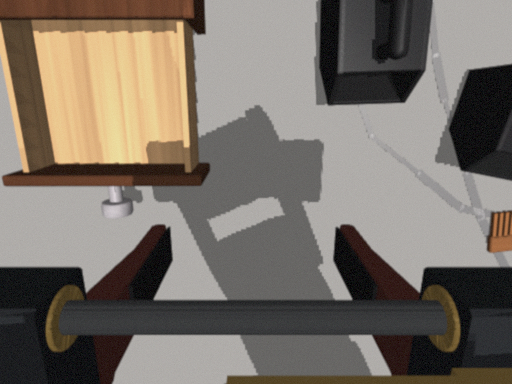

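>>> {"op": "send_rows", "data": {
  "rows": [
    [0.025,0.02,0,-0.02,1],
    [0.025,0.02,0,0,1],
    [0.025,0.02,0,0,1],
    [0.01,0.02,0,0,1],
    [0,0,0,0,1]
  ]
}}

```text
t: 7.35
ee_pos: [534.6, 82.9, 249.6]
orientation: [3.139, -0.127, 0.001]
ft_force: [-0.2, -0.1, -0.7]
width: 88.0
```

```bash
cat >> h.py <<'E'
def wbar(name=None):
    d=cam("wrist"); P=world(d); m=dark(d)&(P[...,2]>94)&(P[...,2]<112)&(d["z_map"]>0)&(np.arange(384)[:,None]<235)
    n,l,s,c=cv2.connectedComponentsWithStats(m.astype(np.uint8))
    for i in range(1,n):
        if s[i,4]<100: continue
        p=P[l==i]; p=p[p[:,2]>100]
        if len(p)<50: continue
        r=cv2.minAreaRect(p[:,:2].astype(np.float32)); b=cv2.boxPoints(r); e=[b[1]-b[0],b[2]-b[1]]; e=max(e,key=np.linalg.norm); a=np.degrees(np.arctan2(e[1],e[0]))
        print("bar",np.round(r[0],1),np.round(r[1],1),"yaw %.1f"%((a+90)%180-90),"z %.1f"%np.median(p[:,2]),"px",c[i].round())
    if name: cv2.imwrite(name,d["color"])
E
python3 -c "
from h import *
wbar('pics/w4.png'); to(578,59,98,-4.5)"
```

```text
bar [577.9  56. ] [12.  58.5] yaw -3.6 z 104.2 px [284. 141.]
bar [512.2 -78.3] [12.3 31.3] yaw -18.0 z 103.4 px [466. 215.]
t 7.40 grasp [533.7  83.9 188.2] yaw -4.6 tilt 0.01 F [-0.27 -0.04  0.04] w 87.9
  turn -0.002 shift x 46.1 y 21.4 z 90.2  |103|
```

View pics/w4.png

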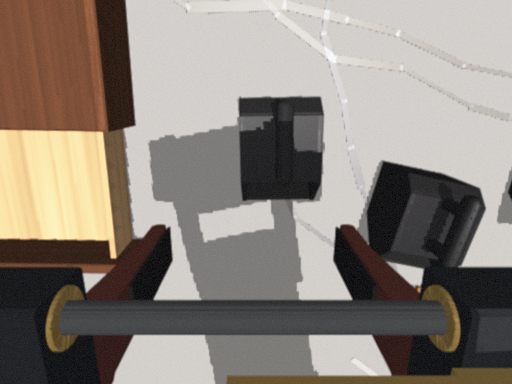

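>>> {"op": "send_rows", "data": {
  "rows": [
    [0.023,0.012,0,0,1],
    [0.023,0.011,0,0,1],
    [0,0,0.045,0,1],
    [0,0,0.044,0,1],
    [0,0,0,0,1]
  ]
}}

```text
t: 7.9
ee_pos: [573.5, 58.7, 155.4]
orientation: [3.138, -0.122, -0.017]
ft_force: [-0.2, -0.2, -0.4]
width: 87.9
```

```bash
python3 -c "
from h import *
to(578,57,98,-4.2)"
```

```text
t 7.90 grasp [572.8  58.6  94.1] yaw -4.4 tilt 0.62 F [-0.24 -0.23 -0.41] w 87.9
  turn -0.004 shift x 5.3 y 1.2 z -3.9  |7|
```

>>> {"op": "send_rows", "data": {
  "rows": [
    [0,0,0,0,1],
    [0,0,0,0,1]
  ]
}}

```text
t: 8.1
ee_pos: [578.6, 58.5, 162.5]
orientation: [-3.139, 0.122, -0.005]
ft_force: [1.0, 0.8, 0.3]
width: 87.7
```

```bash
python3 -c "
from h import *
to(578,57,98,-4.2)"
```

```text
t 8.10 grasp [578.8  58.6 101.2] yaw -4.4 tilt 0.17 F [1.02 0.8  0.28] w 87.7
  turn -0.004 shift x -0.7 y 1.6 z 3.2  |4|
```

>>> {"op": "send_rows", "data": {
  "rows": [
    [0,0.0015,0.002,0,0.2],
    [0,0,0,0,-0.6],
    [0,0,0,0,-1],
    [0,0,0,0,-1],
    [0,0,0,0,-1]
  ]
}}

```text
t: 8.6
ee_pos: [577.5, 56.2, 158.5]
orientation: [-3.139, 0.123, -0.0]
ft_force: [-0.1, 0.2, -0.9]
width: 51.7
```

>>> {"op": "send_rows", "data": {
  "rows": [
    [0,0,0,0,-1],
    [0,0,0,0,-1],
    [0,0,0,0,-1],
    [0,0,0,0,-1],
    [0,0,0,0,-1]
  ]
}}

```text
t: 9.1
ee_pos: [577.5, 56.3, 158.2]
orientation: [-3.139, 0.123, 0.0]
ft_force: [1.6, 1.0, -3.9]
width: 11.5
```

```bash
python3 -c "
from h import *
to(578,57,98,-4.2)"
```

```text
t 9.10 grasp [577.5  56.3  96.9] yaw -4.5 tilt 0.01 F [ 1.55  0.96 -3.92] w 11.5
  turn -0.005 shift x 0.5 y -0.8 z -1.1  |1|
```

>>> {"op": "send_rows", "data": {
  "rows": [
    [0,0,-0.01,0,-1],
    [0,0,-0.02,0,-1],
    [0,0,-0.02,0,-1],
    [0,0,-0.01,0,-1],
    [0,0,0,0,-1]
  ]
}}

```text
t: 9.6
ee_pos: [578.1, 56.3, 219.8]
orientation: [-3.139, 0.123, -0.004]
ft_force: [-0.6, 0.7, -4.1]
width: 12.2
```

>>> {"op": "send_rows", "data": {
  "rows": [
    [0,0,0,0,-1],
    [0,0,0,0,-1],
    [0,0,0,0,-1],
    [0,0,0,0,-1],
    [0,0,0,0,-1]
  ]
}}

```text
t: 10.1
ee_pos: [577.4, 56.2, 217.9]
orientation: [3.139, -0.123, -0.001]
ft_force: [-0.1, -0.3, -4.3]
width: 12.0
```

```bash
cat >> h.py <<'E'
def weigh(n=8):
    f=[];m=[];t=[]
    for i in range(n):
        o=telemetry.get_obs(); f.append(o["ft_force"]); m.append(o["moment"]); t.append(o["t"]); 
        get_image("wrist")
    print(np.round(t,2)[[0,-1]],"F",np.mean(f,0).round(2),"sd",np.std(f,0).round(2),"M",np.mean(m,0).round(3), "kg", (-np.mean(f,0)[2]/9.81).round(3))
E
python3 -c "
from h import *
weigh(); d=cam('scene'); cv2.imwrite('pics/s1.png',d['color'])"
```

```text
[10.1  10.45] F [-0.24  0.2  -3.78] sd [0.38 0.45 0.37] M [0.034 0.025 0.004] kg 0.386
```

View pics/s1.png

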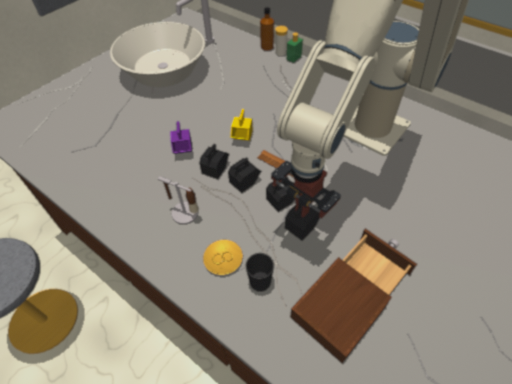

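```bash
python3 -c "
from h import *
to(638.6,277.3,190,-5.5)"
```

```text
t 10.55 grasp [577.5  56.2 157. ] yaw -4.5 tilt 0.01 F [ 0.85 -0.26 -3.38] w 11.9
  turn 0.018 shift x 39.6 y -225.9 z -33.0  |232|
```

>>> {"op": "send_rows", "data": {
  "rows": [
    [0,0,-0.017,0.018,-1],
    [0.005,-0.015,-0.016,0,-1],
    [0.006,-0.035,0,0,-1],
    [0.006,-0.04,0,0,-1],
    [0.006,-0.04,0,0,-1]
  ]
}}

```text
t: 11.05
ee_pos: [613.2, 184.5, 251.6]
orientation: [-3.138, 0.153, -0.001]
ft_force: [0.3, 0.3, -4.2]
width: 12.0
```

>>> {"op": "send_rows", "data": {
  "rows": [
    [0.006,-0.04,0,0,-1],
    [0.006,-0.035,0,0,-1],
    [0.004,-0.02,0,0,-1],
    [0,0,0,0,-1],
    [0,0,0,0,-1]
  ]
}}

```text
t: 11.55
ee_pos: [637.5, 276.5, 250.8]
orientation: [3.137, -0.149, -0.001]
ft_force: [0.3, 0.1, -3.3]
width: 11.5
```

```bash
python3 -c "
from h import *
weigh();to(638.6,277.3,162,-5.5)"
```

```text
[11.55 11.9 ] F [ 0.24 -0.16 -4.13] sd [0.38 0.38 0.46] M [0.001 0.021 0.02 ] kg 0.421
t 11.95 grasp [638.  275.8 190.2] yaw -5.6 tilt 0.01 F [-0.24  0.73 -4.84] w 11.8
  turn -0.001 shift x 0.4 y -1.5 z 28.2  |28|
```

>>> {"op": "send_rows", "data": {
  "rows": [
    [0,-0.001,0.015,0,-1],
    [0,0,0.01,0,-1],
    [0,0,0.004,0,-1],
    [0,0,0.002,0,-1],
    [0,0,0,0,-1]
  ]
}}

```text
t: 12.45
ee_pos: [637.6, 277.3, 222.1]
orientation: [3.137, -0.151, -0.002]
ft_force: [-8.6, -3.1, 15.2]
width: 11.9
```

```bash
python3 -c "
from h import *
weigh(4);to(638.6,277.3,162,-5.5)"
```

```text
[12.45 12.6 ] F [-8.11 -3.84 14.94] sd [0.53 0.64 0.61] M [-0.622  1.505  0.066] kg -1.523
t 12.65 grasp [637.5 277.2 160.8] yaw -5.5 tilt 0.07 F [-8.   -3.21 15.52] w 11.5
  turn 0.000 shift x 1.1 y -0.2 z -1.2  |2|
```

>>> {"op": "send_rows", "data": {
  "rows": [
    [-0.009,0,-0.002,0,-1],
    [-0.009,0,-0.001,0,-1],
    [-0.009,0,0,0,-1],
    [-0.009,0,0,0,-1],
    [0,0,0,0,-1]
  ]
}}

```text
t: 13.15
ee_pos: [600.5, 281.0, 222.7]
orientation: [3.137, -0.15, -0.003]
ft_force: [0.1, -0.2, -4.1]
width: 11.7
```

```bash
python3 -c "
from h import *
weigh(2);to(638.6,277.3,162,-5.5);d=cam('scene'); cv2.imwrite('pics/s2.png',cv2.resize(d['color'][200:360,250:430],None,fx=3.5,fy=3.5)); d=cam('wrist'); cv2.imwrite('pics/w5.png',d['color'])"
```

```text
[13.15 13.2 ] F [ 0.04 -0.96 -3.74] sd [0.09 0.74 0.35] M [ 0.027 -0.033 -0.06 ] kg 0.381
t 13.25 grasp [602.  281.1 161.9] yaw -5.5 tilt 0.01 F [ 0.01 -0.22 -3.73] w 11.9
  turn 0.000 shift x 36.8 y 0.2 z -0.1  |37|
```

View pics/s2.png

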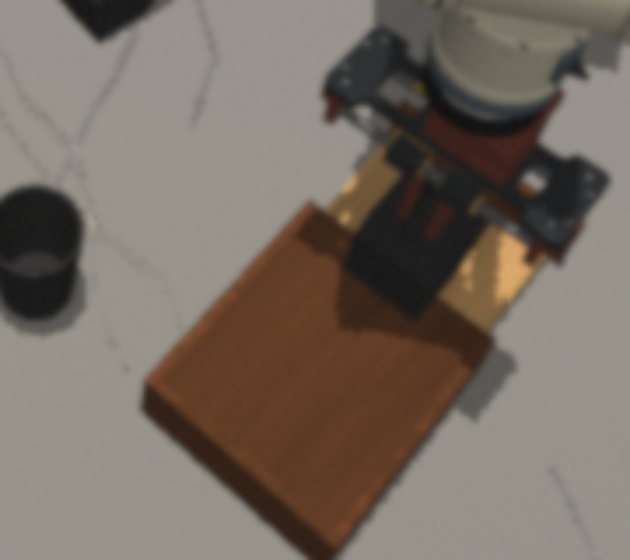

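View pics/w5.png

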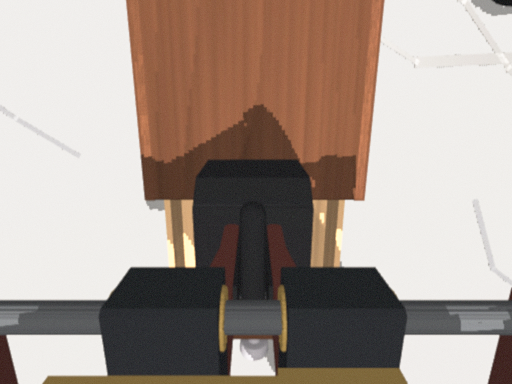

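>>> {"op": "send_rows", "data": {
  "rows": [
    [-0.01,0,-0.004,0,-1],
    [-0.011,0,-0.002,0,-1],
    [0,0,0.004,0,-1],
    [0,0,0.004,0,-1],
    [0,0,0.002,0,-1]
  ]
}}

```text
t: 13.85
ee_pos: [581.5, 283.2, 221.7]
orientation: [-3.137, 0.151, -0.001]
ft_force: [-11.6, -4.3, 31.3]
width: 11.9
```

```bash
python3 -c "
from h import *
weigh(2);to(638.6,277.3,162,-5.5)"
```

```text
[13.85 13.9 ] F [-9.88 -3.97 24.06] sd [1.68 0.35 7.26] M [-0.548  1.779  0.012] kg -2.452
t 13.95 grasp [581.5 283.2 160.5] yaw -5.5 tilt 0.05 F [-7.49 -2.19 17.12] w 12.0
  turn -0.000 shift x 57.4 y 0.4 z -1.5  |57|
```

>>> {"op": "send_rows", "data": {
  "rows": [
    [-0.008,0,0.004,0,-1],
    [-0.008,0,0.004,0,-1],
    [-0.008,0,0.004,0,-1],
    [-0.008,0,0.004,0,-1],
    [0,0,0,0,-1]
  ]
}}

```text
t: 14.45
ee_pos: [549.2, 286.4, 204.5]
orientation: [-3.137, 0.15, -0.002]
ft_force: [-5.1, 0.3, 8.9]
width: 11.6
```

```bash
python3 -c "
from h import *
weigh(2);to(638.6,277.3,162,-5.5);d=cam('scene'); cv2.imwrite('pics/s3.png',cv2.resize(d['color'][200:360,250:430],None,fx=3.5,fy=3.5)); d=cam('wrist'); cv2.imwrite('pics/w6.png',d['color'])"
```

```text
[14.45 14.5 ] F [-4.95  0.32  8.66] sd [0.14 0.03 0.22] M [-0.105  0.714  0.009] kg -0.883
t 14.55 grasp [549.4 286.4 143.3] yaw -5.5 tilt 0.05 F [-6.49 -0.89  9.21] w 11.8
  turn -0.000 shift x 89.7 y 0.5 z -18.7  |92|
```

View pics/s3.png

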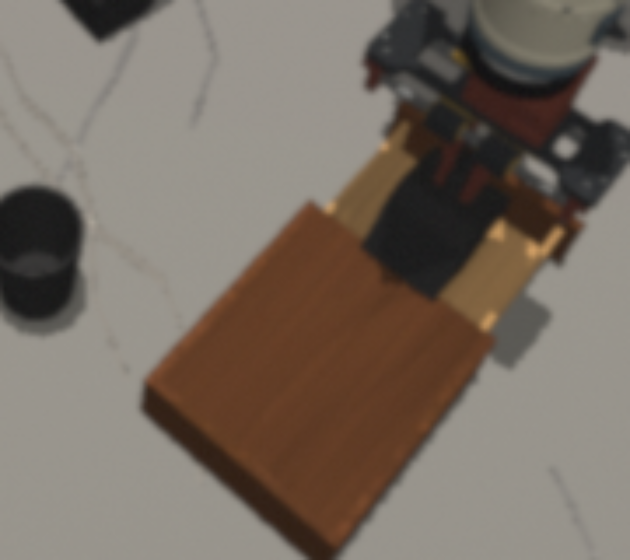

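View pics/w6.png

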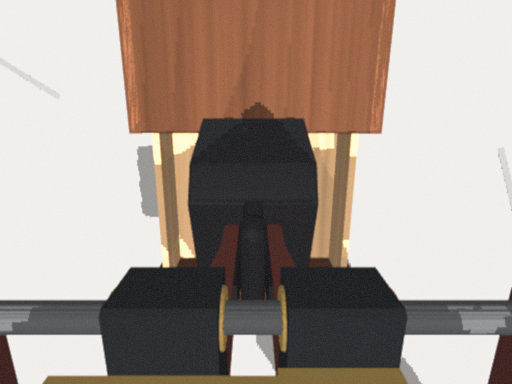

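```bash
cat >> h.py <<'E'
def tilt(show=None,tol=1.5):
    "tilt of gripped pot about jaw line from wrist depth: fit line to dark points in (case x,z) slice beside the bar"
    d=cam("wrist"); P=world(d); o,p,R=pose(); X=R[:,0]; Y=R[:,1]; g=p+R[:,2]*ctrl.tcp_to_grasp
    q=P-g; a=q@X; b=q@Y; c=q[...,2]
    m=dark(d)&(d["z_map"]>0)&(np.abs(b)<30)&(np.abs(b)>18)&(a<140)&(a>-60)&(c<45)&(np.arange(384)[:,None]<262)
    A=np.stack([a[m],c[m]],1)
    h,e=np.histogram(A[:,0],bins=np.arange(-60,145,8))
    for i in range(len(h)):
        if h[i]>15:
            s=A[(A[:,0]>=e[i])&(A[:,0]<e[i+1])]; print("(%.0f,%.0f)"%tuple(np.median(s,0)),end=" ")
    print()
    if show: cv2.imwrite(show,d["color"])
E
python3 -c "
from h import *
tilt()"
```

```text
(-14,-29) (-8,-27) (0,-24) (8,-21) (16,-18) (24,-15) (32,-18) (40,-22) (48,-36) (56,-57) (62,-72)
```

>>> {"op": "send_rows", "data": {
  "rows": [
    [-0.006,0,0.005,0,-1],
    [-0.006,0,0.005,0,-1],
    [-0.005,0,0.005,0,-1],
    [-0.003,0,0.004,0,-1],
    [0,0,0,0,-1]
  ]
}}

```text
t: 15.2
ee_pos: [528.9, 288.3, 185.0]
orientation: [-3.138, 0.151, 0.001]
ft_force: [-6.9, -0.2, 8.1]
width: 12.0
```

```bash
python3 -c "
from h import *
tilt();to(638.6,277.3,162,-5.5)"
```

```text
(-13,-39) (-8,-35) (0,-28) (8,-22) (16,-15) (25,-8) (32,-8) (40,-9) (48,-13) (56,-22) (64,-31) (72,-41) (79,-50) 
t 15.25 grasp [528.9 288.3 123.8] yaw -5.5 tilt 0.06 F [-7.36  0.36  7.67] w 11.6
  turn -0.000 shift x 110.3 y 0.5 z -38.2  |117|
```

>>> {"op": "send_rows", "data": {
  "rows": [
    [0.0,0,-0.025,0,-1],
    [0.0,0,-0.025,0,-1],
    [0.018,0,0,0,-1],
    [0.02,0,0,0,-1],
    [0,0,0,0,-1]
  ]
}}

```text
t: 15.75
ee_pos: [569.6, 284.1, 234.5]
orientation: [-3.137, 0.153, -0.004]
ft_force: [0.1, -1.0, -2.9]
width: 12.3
```

```bash
python3 -c "
from h import *
tilt();to(600.8-35*.9955,280.9+35*.095,156,-5.5)"
```

```text
(-12,-39) (-8,-35) (0,-29) (8,-22) (16,-16) (24,-9) (32,-7) (40,-8) (48,-10) (56,-19) (64,-29) (72,-39) (80,-48) 
t 15.80 grasp [568.1 284.  172.6] yaw -5.6 tilt 0.01 F [-0.43  0.05 -4.89] w 12.0
  turn -0.001 shift x -2.1 y 0.0 z 16.6  |17|
```

>>> {"op": "send_rows", "data": {
  "rows": [
    [0,0,0.014,0,-1],
    [0,0,0.005,0,-1],
    [-0.007,0,0.005,0,-1],
    [-0.008,0,0.005,0,-1],
    [0,0,0,0,-1]
  ]
}}

```text
t: 16.3
ee_pos: [551.0, 285.8, 206.2]
orientation: [3.138, -0.15, -0.001]
ft_force: [-6.1, -2.6, 12.4]
width: 11.7
```

```bash
python3 -c "
from h import *
tilt();to(600.8-64*.9955,280.9+64*.095,137,-5.5)"
```

```text
(-5,-38) (0,-32) (8,-23) (16,-14) (24,-5) (32,-1) (40,-1) (48,-2) (56,-8) (64,-15) (72,-22) (80,-29) (87,-36) 
t 16.35 grasp [551.  285.8 144.9] yaw -5.5 tilt 0.06 F [-6.59 -1.53 13.11] w 12.0
  turn 0.001 shift x -14.0 y 0.1 z 7.9  |16|
```

>>> {"op": "send_rows", "data": {
  "rows": [
    [-0.007,0,0.005,0,-1],
    [-0.007,0,0.005,0,-1],
    [-0.006,0,0.006,0,-1],
    [-0.006,0,0.006,0,-1],
    [0,0,0,0,-1]
  ]
}}

```text
t: 16.85
ee_pos: [524.9, 288.1, 182.9]
orientation: [3.137, -0.15, -0.002]
ft_force: [-3.0, -1.0, 2.2]
width: 12.0
```

```bash
python3 -c "
from h import *
tilt();to(600.8-85*.9955,280.9+85*.095,111,-5.5)"
```

```text
(-42,-101) (17,-20) (24,-3) (33,12) (40,14) (48,16) (56,14) (64,11) (72,7) (80,4) (88,0) (96,-3) (101,-5) 
t 16.90 grasp [524.9 288.1 121.7] yaw -5.5 tilt 0.11 F [-3.51 -0.59  3.42] w 11.9
  turn 0.000 shift x -8.8 y -0.0 z 10.7  |14|
```

>>> {"op": "send_rows", "data": {
  "rows": [
    [-0.005,0,0.007,0,-1],
    [-0.005,0,0.007,0,-1],
    [-0.003,0,0.006,0,-1],
    [-0.002,0,0.004,0,-1],
    [0,0,0,0,-1]
  ]
}}

```text
t: 17.4
ee_pos: [510.3, 289.6, 158.8]
orientation: [3.137, -0.15, -0.002]
ft_force: [-3.4, -1.3, 1.0]
width: 12.0
```

```bash
python3 -c "
from h import *
tilt('pics/w7.png');to(600.8-85*.9955,280.9+85*.095,111,-5.5);weigh(3);d=cam('scene'); cv2.imwrite('pics/s4.png',cv2.resize(d['color'][200:360,250:430],None,fx=3.5,fy=3.5))"
```

```text
(-28,-64) (-28,-70) (33,23) (40,28) (48,31) (55,30) (62,29) 
t 17.45 grasp [510.3 289.5  97.5] yaw -5.5 tilt 0.10 F [-3.89 -0.76  1.68] w 12.2
  turn 0.000 shift x 5.9 y -0.0 z -13.5  |15|
[17.45 17.55] F [-3.9  -0.29  1.58] sd [0.3  0.34 0.32] M [ 0.005  0.526 -0.059] kg -0.161
```

View pics/s4.png

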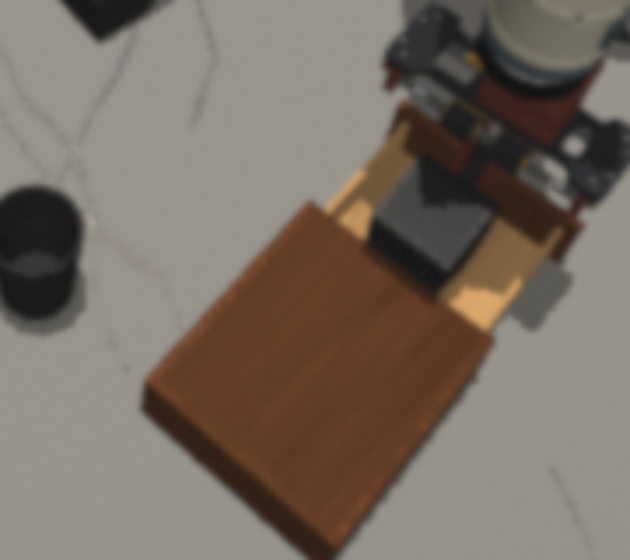

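View pics/w7.png

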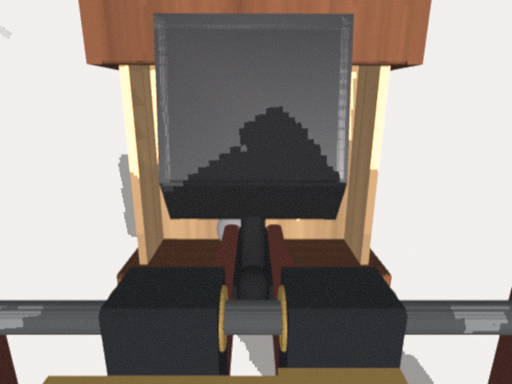

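>>> {"op": "send_rows", "data": {
  "rows": [
    [-0.01,0,0,0,-1],
    [0,0,0.004,0,-1],
    [0.005,0,0,0,-1],
    [0.004,0,0,0,-1],
    [0,0,0,0,-1]
  ]
}}

```text
t: 18.15
ee_pos: [508.8, 289.7, 154.9]
orientation: [3.137, -0.152, -0.009]
ft_force: [-11.8, 3.6, 3.8]
width: 11.8
```

```bash
python3 -c "
from h import *
tilt('pics/w8.png');to(600.8-89*.9955,280.9+89*.095,110,-5.5);weigh(2)"
```

```text
(-25,-66) (33,23) (40,27) (48,31) (55,30) (62,29) 
t 18.20 grasp [508.4 289.6  93.6] yaw -5.5 tilt 0.31 F [-11.55   3.52   4.18] w 12.1
  turn -0.001 shift x 3.8 y -0.1 z -16.4  |17|
[18.2  18.25] F [-11.84   3.38   3.51] sd [0.29 0.13 0.67] M [0.501 1.85  0.045] kg -0.358
```

View pics/w8.png

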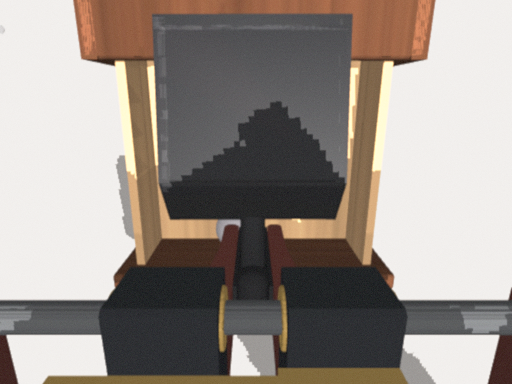

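>>> {"op": "send_rows", "data": {
  "rows": [
    [0.004,0,-0.008,0,-1],
    [0.005,0,-0.008,0,-1],
    [0.005,0,-0.007,0,-1],
    [0.005,0,-0.007,0,-1],
    [0,0,0,0,-1]
  ]
}}

```text
t: 18.8
ee_pos: [531.5, 288.2, 186.7]
orientation: [-3.136, 0.152, -0.005]
ft_force: [0.9, -0.3, -3.3]
width: 12.0
```

```bash
python3 -c "
from h import *
tilt();to(600.8-79.5*.9955,280.9+79.5*.095,125,-5.5)"
```

```text
(33,21) (40,25) (47,28) (55,26) (62,25) (97,17) (101,16) 
t 18.85 grasp [530.7 288.  124.7] yaw -5.5 tilt 0.12 F [-0.55  0.24 -2.72] w 12.0
  turn -0.001 shift x -9.1 y 0.4 z -0.3  |9|
```

>>> {"op": "send_rows", "data": {
  "rows": [
    [-0.025,0,0,0,-1],
    [0,0,0.023,0,-1],
    [0.01,0,0,0,-1],
    [0.005,0,0,0,-1],
    [0.005,0,0,0,-1]
  ]
}}

```text
t: 19.35
ee_pos: [518.8, 288.0, 162.0]
orientation: [3.134, -0.153, -0.025]
ft_force: [-34.2, 5.1, 22.1]
width: 11.8
```

```bash
python3 -c "
from h import *
tilt();to(600.8-91.9*.9955,280.9+91.9*.095,102,-5.5)"
```

```text
(-35,-79) (27,19) (32,21) (40,25) (48,25) (55,23) (63,21) (91,14) (96,12) 
t 19.40 grasp [518.4 287.8 101. ] yaw -5.6 tilt 0.90 F [-27.81   4.11  11.96] w 12.0
  turn -0.002 shift x -9.2 y -0.9 z -1.0  |9|
```

>>> {"op": "send_rows", "data": {
  "rows": [
    [0.003,0,-0.007,0,-1],
    [0.005,0,-0.007,0,-1],
    [0.006,0,-0.007,0,-1],
    [0,0,0,0,-1]
  ]
}}

```text
t: 19.8
ee_pos: [540.8, 287.4, 184.9]
orientation: [-3.136, 0.152, -0.006]
ft_force: [0.6, 0.5, -2.8]
width: 11.9
```

```bash
python3 -c "
from h import *
tilt('pics/w9.png');to(600.8-91.9*.9955,280.9+91.9*.095,102,-5.5)"
```

```text
(26,17) (32,20) (40,23) (47,22) (55,20) (62,17) (73,13) (81,11) (88,8) (94,6) 
t 19.85 grasp [540.6 287.4 123.1] yaw -5.5 tilt 0.20 F [-0.14 -0.87 -2.99] w 11.7
  turn -0.001 shift x -31.3 y 0.8 z 21.1  |38|
```

View pics/w9.png

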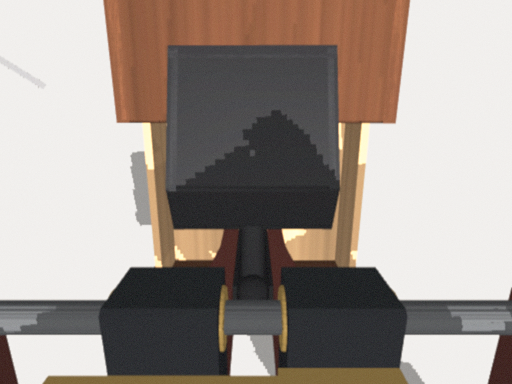

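>>> {"op": "send_rows", "data": {
  "rows": [
    [0,0,-0.05,0,-1],
    [0,0,0.05,0,-1],
    [0,0,-0.05,0,-1],
    [0,0,0.05,0,-1],
    [0,0,-0.05,0,-1]
  ]
}}

```text
t: 20.35
ee_pos: [531.4, 283.0, 208.2]
orientation: [3.116, -0.151, -0.059]
ft_force: [-3.4, -1.2, -5.4]
width: 11.8
```

```bash
python3 -c "
from h import *
tilt();to(600.8-91.9*.9955,280.9+91.9*.095,102,-5.5)"
```

```text
(-52,-118) (-52,-126) (5,-6) (19,-3) (24,-0) (32,3) (40,3) (48,-0) (55,-3) (63,-6) (73,-10) (81,-13) (87,-15) 
t 20.40 grasp [536.3 285.4 164.9] yaw -5.5 tilt 1.06 F [1.39 1.04 4.43] w 11.6
  turn -0.001 shift x -27.2 y -1.6 z 62.9  |69|
```

>>> {"op": "send_rows", "data": {
  "rows": [
    [0,0,0,0,-1],
    [0,0,0,0,-1],
    [0,0,0,0,-1]
  ]
}}

```text
t: 20.7
ee_pos: [538.7, 287.0, 235.5]
orientation: [-3.136, 0.151, -0.006]
ft_force: [-0.0, 0.1, -2.7]
width: 11.7
```

```bash
python3 -c "
from h import *
tilt('pics/w10.png');to(600.8-91.9*.9955,280.9+91.9*.095,102,-5.5)"
```

```text
(26,17) (32,20) (40,23) (47,22) (55,19) (62,17) (74,13) (81,11) (88,8) (94,6) 
t 20.75 grasp [538.7 287.1 174. ] yaw -5.5 tilt 0.21 F [ 0.61 -0.96 -2.52] w 11.8
  turn -0.000 shift x -29.5 y 0.3 z 72.0  |78|
```

View pics/w10.png

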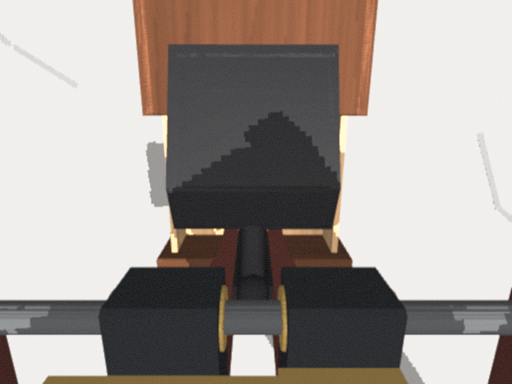

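```bash
python3 -c "
from h import *
to(465,66,110,-4.2)"
```

```text
t 20.75 grasp [538.7 287.1 174. ] yaw -5.5 tilt 0.21 F [ 0.61 -0.96 -2.52] w 11.8
  turn -0.023 shift x -57.4 y 225.9 z 64.0  |242|
```

>>> {"op": "send_rows", "data": {
  "rows": [
    [-0.008,0.03,0,-0.023,-1],
    [-0.012,0.045,0,0,-1],
    [-0.012,0.045,0,0,-1],
    [-0.012,0.045,0,0,-1],
    [-0.013,0.04,0.02,0,-1]
  ]
}}

```text
t: 21.25
ee_pos: [466.7, 85.6, 216.3]
orientation: [-3.138, 0.114, -0.013]
ft_force: [0.6, 0.0, -3.7]
width: 12.0
```

>>> {"op": "send_rows", "data": {
  "rows": [
    [0,0.02,0.03,0,-1],
    [0,0,0.014,0,-1],
    [0,0,0,0,-1],
    [0,0,0,0,-1],
    [0,0,0,0,-1]
  ]
}}

```text
t: 21.75
ee_pos: [465.4, 67.6, 170.7]
orientation: [-3.139, 0.114, -0.005]
ft_force: [-0.0, 0.1, -2.4]
width: 11.8
```

```bash
python3 -c "
from h import *
to(465,58,85,-4.2);tilt();weigh(4); d=cam('scene'); cv2.imwrite('pics/s5.png',cv2.resize(d['color'][130:300,230:400],None,fx=3.5,fy=3.5)) 
d=cam('top'); cv2.imwrite('pics/t5.png',cv2.resize(d['color'][100:270,100:370],None,fx=2.8,fy=2.8))"
```

```text
t 21.75 grasp [465.5  67.6 109.4] yaw -4.2 tilt 0.17 F [-0.04  0.13 -2.42] w 11.8
  turn 0.001 shift x 0.2 y 9.6 z 24.4  |26|
(26,17) (32,20) (40,23) (48,22) (55,20) (73,13) (81,11) (88,8) (94,6) 
[21.8  21.95] F [ 0.07 -0.11 -2.55] sd [0.66 0.27 0.19] M [0.048 0.154 0.016] kg 0.26
```

View pics/s5.png

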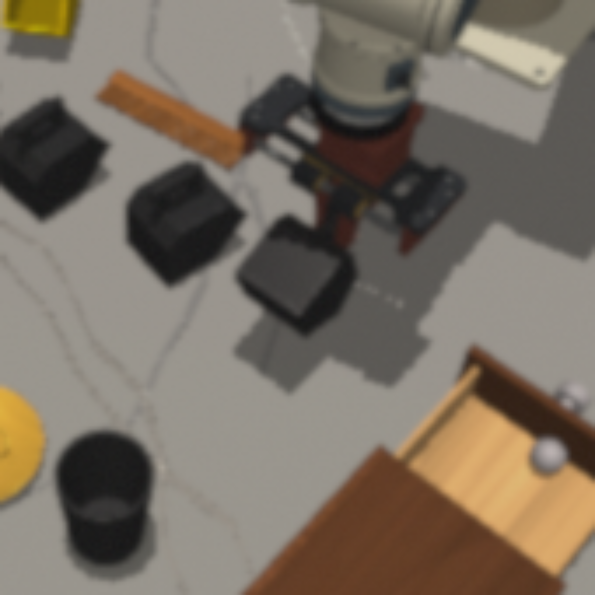

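View pics/t5.png

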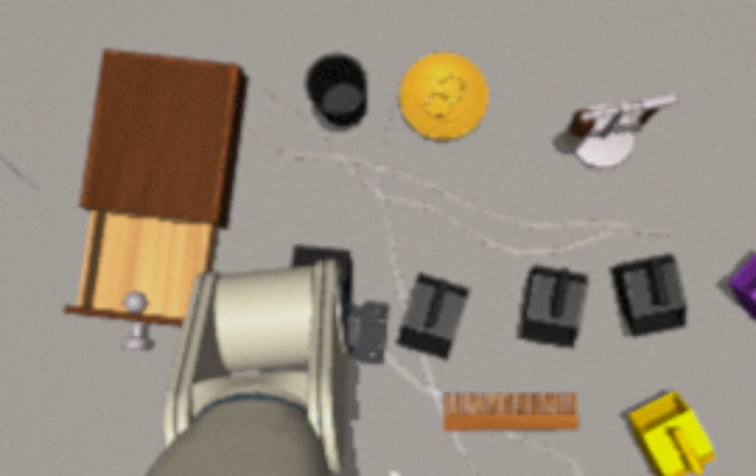

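>>> {"op": "send_rows", "data": {
  "rows": [
    [0,0.008,0.01,0,-1],
    [0,0,0.01,0,-1],
    [0,0,0.005,0,-1],
    [0,0,0,0,-1]
  ]
}}

```text
t: 22.5
ee_pos: [463.2, 58.9, 143.0]
orientation: [3.139, -0.116, -0.004]
ft_force: [-0.0, -0.4, -2.4]
width: 12.0
```

>>> {"op": "send_rows", "data": {
  "rows": [
    [0,0,0.003,0,-1],
    [0,0,0.003,0,-1],
    [0,0,0,0,-1]
  ]
}}

```text
t: 22.8
ee_pos: [463.8, 59.1, 138.0]
orientation: [3.139, -0.115, -0.001]
ft_force: [0.4, -0.0, -2.2]
width: 11.8
```

>>> {"op": "send_rows", "data": {
  "rows": [
    [0,0,0.003,0,-1],
    [0,0,0.003,0,-1],
    [0,0,0,0,-1]
  ]
}}

```text
t: 23.1
ee_pos: [463.7, 59.1, 132.0]
orientation: [3.139, -0.115, -0.001]
ft_force: [0.8, -0.7, -3.0]
width: 12.0
```

>>> {"op": "send_rows", "data": {
  "rows": [
    [0,0,0.003,0,-1],
    [0,0,0,0,-1]
  ]
}}

```text
t: 23.3
ee_pos: [464.1, 59.1, 129.4]
orientation: [-3.139, 0.115, -0.001]
ft_force: [-0.3, 0.1, -0.1]
width: 12.1
```

>>> {"op": "send_rows", "data": {
  "rows": [
    [0,0,0,0,-0.4],
    [0,0,0,0,-0.4],
    [0,0,0,0,-0.4]
  ]
}}

```text
t: 23.6
ee_pos: [464.1, 59.1, 129.4]
orientation: [-3.139, 0.115, -0.001]
ft_force: [-0.0, -0.4, -0.2]
width: 25.9
```

```bash
python3 -c "
from h import *
to(465,58,85,-4.2);tilt('pics/w11.png');d=cam('scene'); cv2.imwrite('pics/s6.png',cv2.resize(d['color'][130:300,230:400],None,fx=3.5,fy=3.5))"
```

```text
t 23.60 grasp [464.1  59.1  68.1] yaw -4.2 tilt 0.03 F [-0.04 -0.44 -0.21] w 25.9
  turn 0.000 shift x 1.0 y 1.0 z -16.9  |17|
(12,8) (12,6) (57,-17) (64,-26) (72,-36) (79,-46)
```

View pics/s6.png

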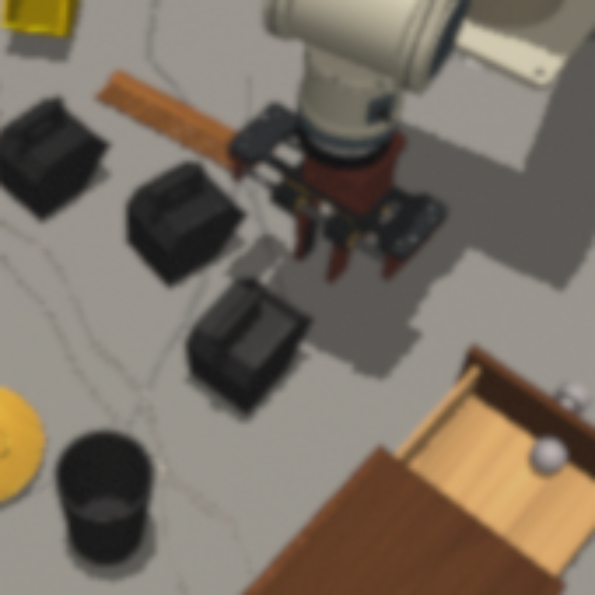

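View pics/w11.png

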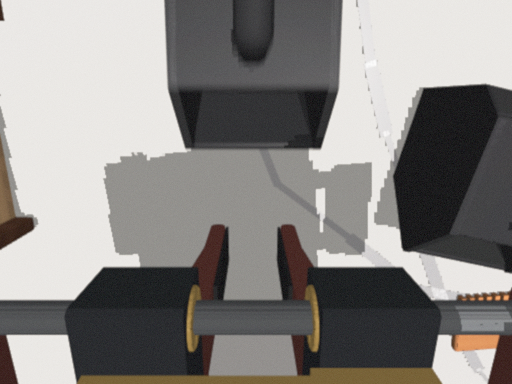

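>>> {"op": "send_rows", "data": {
  "rows": [
    [-0.01,0,-0.03,0,-0.4],
    [0,0,-0.05,0,0],
    [-0.0,0.04,-0.04,0,1],
    [0,0.03,0,0,1],
    [0,0,0,0,1]
  ]
}}

```text
t: 24.2
ee_pos: [449.5, -7.4, 246.1]
orientation: [3.139, -0.119, 0.005]
ft_force: [-0.1, -0.1, -0.1]
width: 54.8
```

```bash
python3 -c "
from h import *
d=cam('top'); cv2.imwrite('pics/t6.png',cv2.resize(d['color'][100:270,100:370],None,fx=2.8,fy=2.8))
for o in pots(d): print(o[0].round(),round((o[1]+90)%180-90,1),o[4].round(1))
d=cam('scene')
for o in pots(d): print(o[0].round(),round((o[1]+90)%180-90,1),o[4].round(1))
wbar('pics/w12.png')
weigh();to(499,-72,170,-17)"
```

```text
[751.  46.] -9.3 98.8
[567.  53.] -5.3 104.1
[ 527. -332.] 13.3 103.8
[ 512. -217.] -9.9 104.4
[506. -75.] -12.3 105.1
[ 534. -329.] 12.1 102.2
[ 517. -216.] -11.3 102.0
[502. -71.] -17.6 102.0
[573.  54.] -5.2 103.3
[765.  53.] 46.0 97.6
bar [564.   50.4] [12.3 46.7] yaw -4.2 z 103.9 px [150.  39.]
bar [498.  -74.7] [12.3 58.5] yaw -16.8 z 104.1 px [346. 130.]
[24.35 24.7 ] F [0.15 0.06 0.13] sd [0.5  0.38 0.31] M [ 0.032  0.013 -0.004] kg -0.013
t 24.75 grasp [449.1  -5.  183.1] yaw -4.2 tilt 0.04 F [-0.03 -0.09  0.64] w 87.8
  turn 0.224 shift x 67.3 y 49.5 z 13.1  |85|
```

View pics/t6.png

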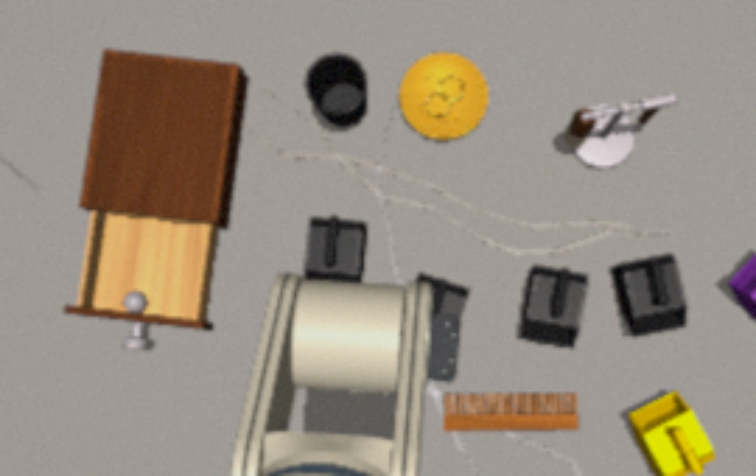

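>>> {"op": "send_rows", "data": {
  "rows": [
    [0,0,0,0.112,1],
    [0,0,0,0.112,1],
    [0.034,0.025,0,0,1],
    [0.034,0.025,0,0,1],
    [0,0,0.03,0,1]
  ]
}}

```text
t: 25.25
ee_pos: [505.3, -76.3, 217.6]
orientation: [3.106, -0.468, 0.018]
ft_force: [-0.5, 0.9, -0.6]
width: 87.7
```

>>> {"op": "send_rows", "data": {
  "rows": [
    [0,0,0.03,0,1],
    [0,0,0.02,0,1],
    [0,0,0,0,1],
    [0,0,0,0,1]
  ]
}}

```text
t: 25.65
ee_pos: [499.6, -73.0, 164.7]
orientation: [-3.107, 0.465, 0.001]
ft_force: [-0.1, 0.1, -0.3]
width: 87.7
```

```bash
python3 -c "
from h import *
to(499,-73.5,98,-17);wbar('pics/w13.png')"
```

```text
t 25.65 grasp [499.5 -73.  103.4] yaw -17.0 tilt 0.04 F [-0.11  0.1  -0.32] w 87.7
  turn -0.000 shift x -0.4 y 0.7 z 5.4  |5|
bar [519.3 -81.2] [11.9 16.3] yaw -16.5 z 103.9 px [256. 217.]
```

View pics/w13.png

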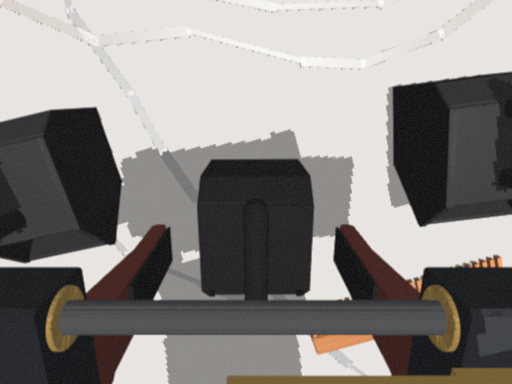

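Centred on the bar of pot 2 (x≈256). Lower 5 mm, grip and lift.

>>> {"op": "send_rows", "data": {
  "rows": [
    [0,0.0005,0.005,0,0.2],
    [0,0,0,0,-1],
    [0,0,0,0,-1],
    [0,0,0,0,-1],
    [0,0,0,0,-1]
  ]
}}

```text
t: 26.2
ee_pos: [499.5, -73.6, 159.9]
orientation: [-3.107, 0.465, -0.001]
ft_force: [0.9, 0.2, -0.1]
width: 51.1
```

>>> {"op": "send_rows", "data": {
  "rows": [
    [0,0,0,0,-1],
    [0,0,0,0,-1],
    [0,0,0,0,-1],
    [0,0,0,0,-1],
    [0,0,0,0,-1]
  ]
}}

```text
t: 26.7
ee_pos: [499.4, -73.6, 159.6]
orientation: [3.107, -0.465, -0.0]
ft_force: [-0.9, 0.2, -3.0]
width: 11.7
```

>>> {"op": "send_rows", "data": {
  "rows": [
    [0,0,-0.01,0,-1],
    [0,0,-0.02,0,-1],
    [0,0,-0.02,0,-1],
    [0,0,-0.01,0,-1],
    [0,0,0,0,-1]
  ]
}}

```text
t: 27.2
ee_pos: [500.0, -73.7, 221.0]
orientation: [3.107, -0.465, 0.004]
ft_force: [0.4, -0.2, -3.0]
width: 11.9
```

>>> {"op": "send_rows", "data": {
  "rows": [
    [0,0,0,0,-1],
    [0,0,0,0,-1],
    [0,0,0,0,-1],
    [0,0,0,0,-1],
    [0,0,0,0,-1]
  ]
}}

```text
t: 27.7
ee_pos: [499.2, -73.6, 219.2]
orientation: [-3.107, 0.465, 0.001]
ft_force: [-0.4, 0.1, -3.6]
width: 11.8
```

```bash
python3 -c "
from h import *
weigh(16);tilt();to(499,-73.5,98,-17)"
```

```text
[27.7  28.45] F [ 0.03 -0.04 -3.75] sd [0.5  0.46 0.45] M [ 0.066  0.007 -0.007] kg 0.382
(-13,-27) (-8,-27) (-0,-27) (8,-27) (16,-27) (24,-33) (31,-52) 
t 28.55 grasp [499.4 -73.6 158.3] yaw -17.0 tilt 0.00 F [-0.8   0.38 -3.48] w 11.6
  turn -0.000 shift x -0.4 y 0.1 z 60.3  |60|
```

```bash
python3 -c "
from h import *
to(580.9,282.8,222,-5.5)"
```

```text
t 28.55 grasp [499.4 -73.6 158.3] yaw -17.0 tilt 0.00 F [-0.8   0.38 -3.48] w 11.6
  turn -0.201 shift x 47.0 y -362.5 z -63.7  |371|
```

>>> {"op": "send_rows", "data": {
  "rows": [
    [0,0,-0.032,-0.1,-1],
    [0,0,-0.032,-0.1,-1],
    [0.006,-0.03,0,0,-1],
    [0.006,-0.045,0,0,-1],
    [0.006,-0.045,0,0,-1]
  ]
}}

```text
t: 29.05
ee_pos: [529.2, 45.0, 284.2]
orientation: [-3.138, 0.156, -0.002]
ft_force: [0.9, -1.2, -3.8]
width: 11.6
```

>>> {"op": "send_rows", "data": {
  "rows": [
    [0.006,-0.045,0,0,-1],
    [0.006,-0.045,0,0,-1],
    [0.006,-0.045,0,0,-1],
    [0.006,-0.045,0,0,-1],
    [0.005,-0.04,0.01,0,-1]
  ]
}}

```text
t: 29.55
ee_pos: [580.0, 262.8, 274.7]
orientation: [-3.137, 0.152, -0.004]
ft_force: [-0.2, 0.0, -3.0]
width: 12.0
```

>>> {"op": "send_rows", "data": {
  "rows": [
    [0,-0.022,0.015,0,-1],
    [0,0,0.01,0,-1],
    [0,0,0,0,-1],
    [0,0,0,0,-1]
  ]
}}

```text
t: 29.95
ee_pos: [581.1, 281.1, 248.4]
orientation: [3.137, -0.153, -0.002]
ft_force: [-0.5, -0.5, -3.4]
width: 11.7
```

```bash
python3 -c "
from h import *
to(580.9,282.8,162,-5.5);weigh(6)"
```

```text
t 29.95 grasp [581.  281.1 187.1] yaw -5.6 tilt 0.08 F [-0.49 -0.47 -3.41] w 11.7
  turn -0.002 shift x -0.2 y -1.7 z 25.1  |25|
[29.95 30.2 ] F [-0.17 -0.29 -3.88] sd [0.42 0.22 0.4 ] M [ 0.018 -0.011 -0.01 ] kg 0.395
```

>>> {"op": "send_rows", "data": {
  "rows": [
    [0,-0.001,0.015,0,-1],
    [0,0,0.008,0,-1],
    [0,0,0.005,0,-1],
    [0,0,0.001,0,-1],
    [0,0,0,0,-1]
  ]
}}

```text
t: 30.75
ee_pos: [581.5, 282.9, 222.6]
orientation: [3.138, -0.152, 0.001]
ft_force: [-8.7, -6.5, 25.1]
width: 11.7
```

>>> {"op": "send_rows", "data": {
  "rows": [
    [-0.008,0,0.004,0,-1],
    [-0.008,0,0.004,0,-1],
    [-0.008,0,0.004,0,-1],
    [-0.008,0,0.004,0,-1],
    [0,0,0,0,-1]
  ]
}}

```text
t: 31.25
ee_pos: [548.5, 286.3, 204.0]
orientation: [3.138, -0.152, -0.001]
ft_force: [-5.7, -1.5, 9.1]
width: 11.5
```

```bash
python3 -c "
from h import *
tilt();to(580.9,282.8,162,-5.5)"
```

```text
(-14,-30) (-8,-27) (0,-24) (8,-21) (16,-18) (24,-16) (32,-19) (40,-23) (48,-40) (56,-60) (61,-73) 
t 31.30 grasp [548.6 286.3 142.8] yaw -5.6 tilt 0.07 F [-6.91 -1.5   8.63] w 11.6
  turn -0.001 shift x 32.5 y 0.4 z -19.2  |38|
```

Same behaviour as before; repeat the same sequence.

>>> {"op": "send_rows", "data": {
  "rows": [
    [-0.006,0,0.005,0,-1],
    [-0.006,0,0.005,0,-1],
    [-0.005,0,0.005,0,-1],
    [-0.003,0,0.004,0,-1],
    [0,0,0,0,-1]
  ]
}}

```text
t: 31.8
ee_pos: [528.4, 288.2, 184.5]
orientation: [3.137, -0.152, -0.003]
ft_force: [-6.1, 0.1, 6.6]
width: 11.6
```

>>> {"op": "send_rows", "data": {
  "rows": [
    [0.0,0,-0.025,0,-1],
    [0.0,0,-0.025,0,-1],
    [0.018,0,0,0,-1],
    [0.02,0,0,0,-1],
    [0,0,0,0,-1]
  ]
}}

```text
t: 32.3
ee_pos: [569.2, 284.4, 234.2]
orientation: [-3.137, 0.154, -0.002]
ft_force: [-0.2, -0.1, -3.3]
width: 11.8
```

```bash
python3 -c "
from h import *
tilt();to(600.8-35*.9955,280.9+35*.095,156,-5.5)"
```

```text
(-13,-40) (-8,-36) (0,-29) (8,-23) (16,-16) (25,-9) (32,-8) (40,-9) (48,-12) (56,-21) (64,-30) (72,-40) (79,-49) 
t 32.35 grasp [567.7 284.2 172.4] yaw -5.6 tilt 0.05 F [-0.28  0.34 -4.15] w 11.8
  turn -0.002 shift x -1.7 y 0.2 z 16.4  |17|
```

>>> {"op": "send_rows", "data": {
  "rows": [
    [0,0,0.014,0,-1],
    [0,0,0.005,0,-1],
    [-0.007,0,0.005,0,-1],
    [-0.008,0,0.005,0,-1],
    [0,0,0,0,-1]
  ]
}}

```text
t: 32.85
ee_pos: [551.0, 286.1, 206.5]
orientation: [3.137, -0.151, -0.001]
ft_force: [-6.4, -2.1, 13.4]
width: 12.2
```

>>> {"op": "send_rows", "data": {
  "rows": [
    [-0.007,0,0.005,0,-1],
    [-0.007,0,0.005,0,-1],
    [-0.006,0,0.006,0,-1],
    [-0.006,0,0.006,0,-1],
    [0,0,0,0,-1]
  ]
}}

```text
t: 33.35
ee_pos: [524.9, 288.4, 183.1]
orientation: [3.137, -0.151, -0.003]
ft_force: [-2.6, -1.6, 2.9]
width: 12.0
```

```bash
python3 -c "
from h import *
tilt();to(600.8-85*.9955,280.9+85*.095,111,-5.5)"
```

```text
(-42,-102) (17,-19) (25,-1) (33,11) (40,14) (48,16) (56,13) (64,10) (72,7) (80,3) (88,-0) (95,-3) (100,-5) 
t 33.40 grasp [524.9 288.4 121.9] yaw -5.5 tilt 0.12 F [-3.43 -0.7   3.45] w 11.7
  turn -0.001 shift x -8.8 y 0.2 z 10.9  |14|
```

>>> {"op": "send_rows", "data": {
  "rows": [
    [-0.005,0,0.007,0,-1],
    [-0.005,0,0.007,0,-1],
    [-0.002,0,0.004,0,-1],
    [0,0,0,0,-1],
    [0,0,0,0,-1]
  ]
}}

```text
t: 33.9
ee_pos: [513.7, 289.6, 165.2]
orientation: [3.137, -0.152, -0.002]
ft_force: [-3.4, 0.3, 0.2]
width: 11.8
```

```bash
python3 -c "
from h import *
tilt('pics/w14.png');to(600.8-85*.9955,280.9+85*.095,111,-5.5);weigh(3)
"
```

```text
(-31,-77) (33,20) (40,24) (47,27) (55,26) (62,24) (98,17) (101,16) 
t 33.95 grasp [513.7 289.6 103.9] yaw -5.6 tilt 0.09 F [-3.31 -0.23  2.03] w 11.8
  turn -0.001 shift x 2.5 y 0.3 z -7.1  |8|
[33.95 34.05] F [-4.41  0.37  1.78] sd [0.83 0.45 0.22] M [0.048 0.616 0.021] kg -0.181
```

View pics/w14.png

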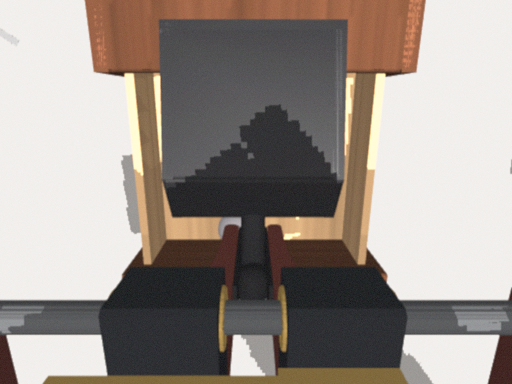

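>>> {"op": "send_rows", "data": {
  "rows": [
    [-0.01,0,-0.01,0,-1],
    [0,0,-0.03,0,-1],
    [0,0,-0.03,0,-1],
    [0,0,0,0,-1],
    [0,0,0,0,-1]
  ]
}}

```text
t: 34.6
ee_pos: [504.7, 290.7, 236.1]
orientation: [-3.137, 0.153, -0.002]
ft_force: [0.3, -0.1, -3.9]
width: 11.8
```

```bash
python3 -c "
from h import *
weigh(8);tilt();to(0,0,0,-5.5)
d=cam('scene'); cv2.imwrite('pics/s7.png',cv2.resize(d['color'][200:360,250:430],None,fx=3.5,fy=3.5))
"
```

```text
[34.6  34.95] F [ 0.26  0.02 -3.  ] sd [0.63 0.31 0.65] M [ 0.03   0.212 -0.009] kg 0.306
(-22,-117) (33,20) (40,24) (48,27) (55,26) (62,24) (91,18) (97,17) (101,16) 
t 35.05 grasp [504.6 290.5 173.7] yaw -5.6 tilt 0.06 F [ 0.89 -0.17 -3.25] w 11.9
  turn -0.001 shift x -474.4 y 337.5 z 173.7  |608|
```

View pics/s7.png

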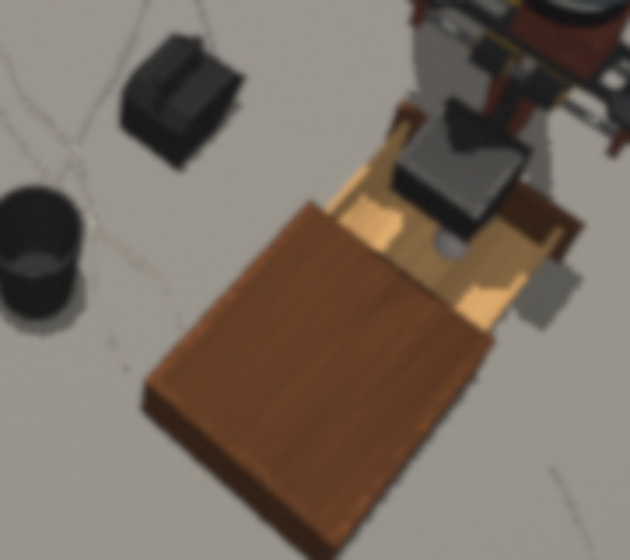

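>>> {"op": "send_rows", "data": {
  "rows": [
    [-0.004,0,0.035,0,-1],
    [0,0,0.036,0,-1],
    [0.008,0,0,0,-1],
    [0.006,0,0,0,-1],
    [0.005,0,0,0,-1]
  ]
}}

```text
t: 35.6
ee_pos: [514.2, 288.9, 165.0]
orientation: [3.134, -0.156, -0.024]
ft_force: [-37.1, 7.7, 22.1]
width: 11.6
```

>>> {"op": "send_rows", "data": {
  "rows": [
    [0.005,0,-0.006,0,-1],
    [0.006,0,-0.007,0,-1],
    [0.006,0,-0.007,0,-1],
    [0.006,0,-0.007,0,-1],
    [0,0,0,0,-1]
  ]
}}

```text
t: 36.1
ee_pos: [545.3, 287.5, 194.4]
orientation: [-3.135, 0.154, -0.008]
ft_force: [1.1, 0.3, -2.9]
width: 12.0
```

```bash
python3 -c "
from h import *
tilt();to(0,0,0,-5.5)
"
```

```text
(27,14) (32,17) (40,20) (47,20) (56,16) (64,13) (72,10) (80,6) (88,3) (95,1) 
t 36.15 grasp [544.5 287.3 132.2] yaw -5.6 tilt 0.22 F [-0.53  0.1  -2.79] w 11.8
  turn -0.002 shift x -514.4 y 338.2 z 132.2  |630|
```

```bash
python3 -c "
from h import *
d=dict(np.load('/tmp/top0.npz')); P=world(d); c=d['color'].astype(int)
m=(c[...,2]-c[...,0]>35)&(P[...,2]<20)&(P[...,2]>-5)&(P[...,0]>300)&(P[...,0]<480)&(P[...,1]<0)&(P[...,1]>-280)
n,l,s,cc=cv2.connectedComponentsWithStats(m.astype(np.uint8))
for i in range(1,n):
  if s[i,4]>100: p=P[l==i]; print(p.min(0),p.max(0))
to(420,-52,160,-5.5)"
```

```text
[ 344.10985121 -254.08892605   -4.95971864] [392.33186161 -84.09787838  14.14120757]
t 36.15 grasp [544.5 287.3 132.2] yaw -5.6 tilt 0.22 F [-0.53  0.1  -2.79] w 11.8
  turn -0.002 shift x -91.4 y 349.7 z -27.8  |362|
```

>>> {"op": "send_rows", "data": {
  "rows": [
    [0,0,-0.03,0,-1],
    [-0.008,0.03,-0.03,0,-1],
    [-0.015,0.045,0,0,-1],
    [-0.015,0.045,0,0,-1],
    [-0.015,0.045,0,0,-1]
  ]
}}

```text
t: 36.65
ee_pos: [472.9, 126.5, 252.0]
orientation: [-3.138, 0.152, -0.001]
ft_force: [0.5, -1.1, -3.0]
width: 12.0
```

>>> {"op": "send_rows", "data": {
  "rows": [
    [-0.015,0.045,0,0,-1],
    [-0.015,0.045,0,0,-1],
    [-0.015,0.045,0,0,-1],
    [-0.008,0.045,0,0,-1],
    [0,0,0,0,-1]
  ]
}}

```text
t: 37.15
ee_pos: [401.8, -50.0, 251.9]
orientation: [3.136, -0.161, -0.001]
ft_force: [0.7, 0.2, -3.4]
width: 11.9
```

```bash
python3 -c "
from h import *
tilt();to(405,-55,80,-5.5);weigh(4)"
```

```text
(26,14) (32,16) (40,19) (45,18) (57,14) (65,11) (72,8) (80,4) (88,1) (93,-1) 
t 37.20 grasp [402.9 -48.4 190.7] yaw -5.9 tilt 0.03 F [ 0.04  0.25 -2.28] w 12.2
  turn -0.007 shift x 2.7 y 6.4 z 110.7  |111|
[37.2  37.35] F [-0.25  0.13 -2.56] sd [0.51 0.35 0.26] M [ 0.055  0.144 -0.024] kg 0.261
```

>>> {"op": "send_rows", "data": {
  "rows": [
    [0.002,0.006,0.04,0,-1],
    [0,0,0.04,0,-1],
    [0,0,0.025,0,-1],
    [0,0,0.005,0,-1],
    [0,0,0,0,-1]
  ]
}}

```text
t: 37.9
ee_pos: [405.1, -51.4, 141.2]
orientation: [-3.138, 0.15, 0.003]
ft_force: [-0.8, -0.5, -2.7]
width: 12.5
```

>>> {"op": "send_rows", "data": {
  "rows": [
    [0,0,0.003,0,-1],
    [0,0,0.003,0,-1],
    [0,0,0,0,-1]
  ]
}}

```text
t: 38.2
ee_pos: [405.5, -52.3, 136.3]
orientation: [3.138, -0.152, 0.002]
ft_force: [-0.4, -1.0, -2.7]
width: 11.7
```

>>> {"op": "send_rows", "data": {
  "rows": [
    [0,0,0.002,0,-1],
    [0,0,0.002,0,-1],
    [0,0,0,0,-1]
  ]
}}

```text
t: 38.5
ee_pos: [405.3, -52.4, 132.4]
orientation: [3.138, -0.153, 0.001]
ft_force: [-3.0, 0.5, 11.4]
width: 12.0
```

>>> {"op": "send_rows", "data": {
  "rows": [
    [0,0,0.002,0,-1],
    [0,0,0,0,-1]
  ]
}}

```text
t: 38.7
ee_pos: [404.8, -52.4, 131.4]
orientation: [3.138, -0.153, 0.001]
ft_force: [-8.6, 1.7, 33.7]
width: 12.0
```

>>> {"op": "send_rows", "data": {
  "rows": [
    [0,0,-0.003,0,-1],
    [0,0,0,0,-1]
  ]
}}

```text
t: 38.9
ee_pos: [405.3, -52.4, 133.1]
orientation: [3.138, -0.153, 0.002]
ft_force: [-0.2, -0.4, -2.3]
width: 11.3
```

```bash
python3 -c "
from h import *
tilt();to(405,-55,80,-5.5);weigh(4)"
```

```text
(26,15) (32,17) (40,20) (45,20) (58,16) (65,13) (73,10) (80,7) (88,4) (94,1) 
t 38.95 grasp [405.2 -52.4  71.5] yaw -5.6 tilt 0.04 F [-0.55  0.01 -3.48] w 12.0
  turn -0.001 shift x 0.0 y 2.6 z -8.5  |9|
[38.95 39.1 ] F [-0.43  0.53 -2.83] sd [0.4  0.35 0.56] M [0.041 0.167 0.013] kg 0.288
```

Just free of the counter, tilt ~69°. Touch down 0.7 mm and release.

>>> {"op": "send_rows", "data": {
  "rows": [
    [0,0,0.001,0,-1],
    [0,0,0,0,-0.4],
    [0,0,0,0,-0.4],
    [0,0,0,0,-0.4],
    [0,0,0,0,-0.4]
  ]
}}

```text
t: 39.65
ee_pos: [405.1, -52.3, 131.7]
orientation: [3.138, -0.153, 0.0]
ft_force: [-0.4, -0.1, -0.3]
width: 26.1
```

```bash
python3 -c "
from h import *
to(405,-55,80,-5.5);tilt('pics/w15.png');d=cam('scene'); cv2.imwrite('pics/s8.png',cv2.resize(d['color'][100:300,180:400],None,fx=3,fy=3))"
```

```text
t 39.65 grasp [405.1 -52.3  70.4] yaw -5.6 tilt 0.01 F [-0.42 -0.07 -0.31] w 26.1
  turn -0.001 shift x 0.1 y 2.7 z -9.6  |10|
(12,7) (12,9) (43,-32) (48,-34) (56,-41) (64,-0)
```

View pics/s8.png

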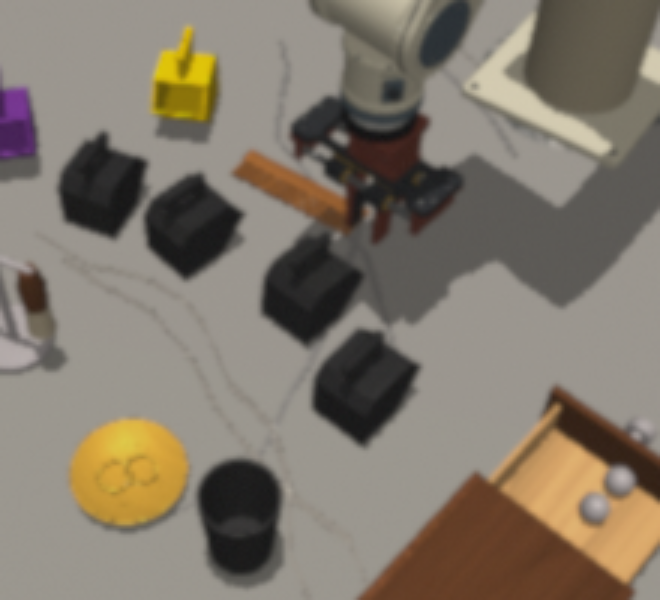

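View pics/w15.png

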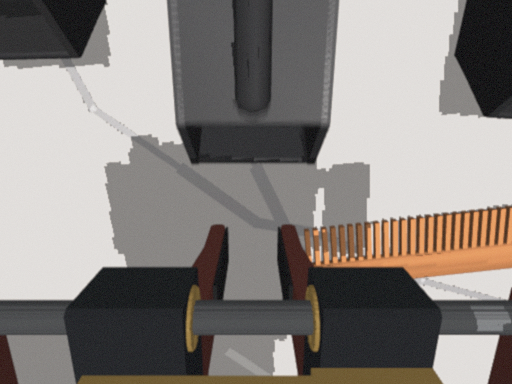

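>>> {"op": "send_rows", "data": {
  "rows": [
    [-0.005,0,-0.03,0,-0.4],
    [0,0,-0.05,0,0],
    [0.01,0.04,-0.035,0,1],
    [0.01,0.045,0,0,1],
    [0.02,0.045,0,0,1]
  ]
}}

```text
t: 40.25
ee_pos: [426.6, -183.2, 245.6]
orientation: [3.137, -0.15, 0.004]
ft_force: [1.7, 0.8, -0.1]
width: 54.9
```

```bash
python3 -c "
from h import *
wbar('pics/w16.png')
d=cam('scene')
for o in pots(d): print(o[0].round(),round((o[1]+90)%180-90,1),o[4].round(1))
d=cam('top')
for o in pots(d): print(o[0].round(),round((o[1]+90)%180-90,1),o[4].round(1))
to(513,-217,160,-11)"
```

```text
bar [ 524.3 -336.2] [50.1 12.1] yaw 12.7 z 104.0 px [474.  39.]
bar [ 513.6 -221.2] [12.1 56.2] yaw -10.1 z 104.2 px [296.  74.]
bar [507.8 -64.2] [12.2 58.5] yaw -5.4 z 104.1 px [ 64. 110.]
[ 534. -329.] 11.7 102.1
[ 517. -216.] -11.5 102.3
[511. -58.] -6.8 102.5
[574.  54.] -5.0 103.1
[766.  54.] 46.5 97.4
[751.  46.] -7.7 98.3
[567.  53.] -5.1 104.0
[ 527. -332.] 13.2 104.1
[ 523. -219.] -5.0 104.3
[506. -60.] -5.7 105.0
t 40.40 grasp [ 427.5 -184.4  183. ] yaw -5.8 tilt 0.10 F [-0.4   0.3  -0.14] w 67.0
  turn 0.091 shift x 90.1 y 15.7 z 23.0  |94|
```

>>> {"op": "send_rows", "data": {
  "rows": [
    [0.022,0.005,0,0.085,1],
    [0.023,0.004,0,0,1],
    [0.023,0.004,0,0,1],
    [0.022,0.004,0.03,0,1],
    [0,0,0.03,0,1]
  ]
}}

```text
t: 40.9
ee_pos: [515.6, -213.2, 183.9]
orientation: [3.128, -0.284, 0.006]
ft_force: [-0.4, -0.2, 0.2]
width: 88.1
```

>>> {"op": "send_rows", "data": {
  "rows": [
    [0,0,0.02,0,1],
    [0,0,0,0,1],
    [0,0,0,0,1]
  ]
}}

```text
t: 41.2
ee_pos: [512.5, -212.4, 163.9]
orientation: [-3.128, 0.285, 0.002]
ft_force: [0.1, -0.1, 0.9]
width: 87.8
```

```bash
python3 -c "
from h import *
wbar('pics/w17.png')
to(513.5,-218.5,98,-10.7)"
```

```text
bar [ 531.  -330.1] [55.2 10. ] yaw 3.1 z 102.7 px [498. 168.]
bar [ 533.7 -224.7] [12.  18.7] yaw -10.3 z 104.0 px [268. 215.]
t 41.25 grasp [ 513.1 -212.7  103.4] yaw -10.4 tilt 0.01 F [0.27 0.08 0.87] w 88.1
  turn 0.005 shift x 1.5 y 5.6 z 5.4  |8|
```

View pics/w17.png

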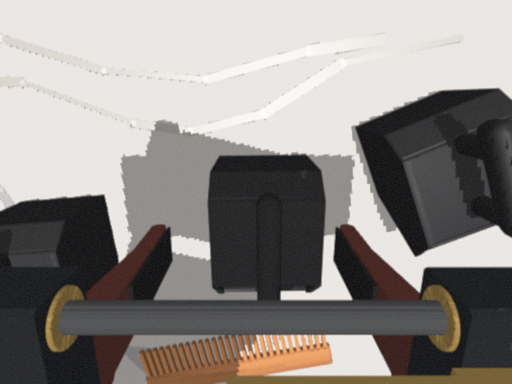

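>>> {"op": "send_rows", "data": {
  "rows": [
    [0.001,0.005,0.0,0,0.2],
    [0,0,0.005,0,0],
    [0,0,0,0,-1],
    [0,0,0,0,-1],
    [0,0,0,0,-1]
  ]
}}

```text
t: 41.75
ee_pos: [513.0, -218.4, 159.2]
orientation: [3.129, -0.286, 0.0]
ft_force: [-0.4, -0.4, 0.4]
width: 51.5
```

>>> {"op": "send_rows", "data": {
  "rows": [
    [0,0,0,0,-1],
    [0,0,0,0,-1],
    [0,0,0,0,-1],
    [0,0,0,0,-1],
    [0,0,0,0,-1]
  ]
}}

```text
t: 42.25
ee_pos: [513.0, -218.5, 159.0]
orientation: [3.128, -0.286, 0.0]
ft_force: [-0.9, -0.3, -3.2]
width: 12.0
```

>>> {"op": "send_rows", "data": {
  "rows": [
    [0,0,-0.01,0,-1],
    [0,0,-0.02,0,-1],
    [0,0,-0.02,0,-1],
    [0,0,-0.01,0,-1],
    [0,0,0,0,-1]
  ]
}}

```text
t: 42.75
ee_pos: [513.6, -218.6, 220.5]
orientation: [3.128, -0.286, 0.004]
ft_force: [0.2, 0.7, -4.3]
width: 11.8
```

>>> {"op": "send_rows", "data": {
  "rows": [
    [0,0,0,0,-1],
    [0,0,0,0,-1],
    [0,0,0,0,-1],
    [0,0,0,0,-1],
    [0,0,0,0,-1]
  ]
}}

```text
t: 43.25
ee_pos: [512.8, -218.3, 218.5]
orientation: [-3.128, 0.286, 0.001]
ft_force: [0.8, -0.1, -3.8]
width: 12.1
```

```bash
python3 -c "
from h import *
weigh(16);tilt();to(513.5,-218.5,98,-10.7)"
```

```text
[43.25 44.  ] F [-0.04  0.01 -3.81] sd [0.53 0.57 0.28] M [0.009 0.002 0.001] kg 0.389
(-13,-26) (-7,-26) (0,-26) (8,-26) (16,-26) (24,-31) (33,-47) 
t 44.10 grasp [ 513.  -218.4  157.7] yaw -10.4 tilt 0.00 F [ 0.4   0.09 -4.3 ] w 11.8
  turn 0.005 shift x 0.5 y 0.0 z 59.7  |60|
```

```bash
python3 -c "
from h import *
to(580.9,282.8,222,-5.5)"
```

```text
t 44.10 grasp [ 513.  -218.4  157.7] yaw -10.4 tilt 0.00 F [ 0.4   0.09 -4.3 ] w 11.8
  turn -0.086 shift x 19.6 y -505.4 z -64.3  |510|
```

>>> {"op": "send_rows", "data": {
  "rows": [
    [0,0,-0.032,-0.043,-1],
    [0,0,-0.032,-0.043,-1],
    [0.002,-0.03,0,0,-1],
    [0.002,-0.045,0,0,-1],
    [0.002,-0.045,0,0,-1]
  ]
}}

```text
t: 44.6
ee_pos: [530.5, -98.7, 283.4]
orientation: [3.138, -0.154, 0.001]
ft_force: [0.8, 0.3, -4.0]
width: 11.9
```

>>> {"op": "send_rows", "data": {
  "rows": [
    [0.002,-0.045,0,0,-1],
    [0.002,-0.045,0,0,-1],
    [0.002,-0.045,0,0,-1],
    [0.002,-0.045,0,0,-1],
    [0.002,-0.045,0,0,-1]
  ]
}}

```text
t: 45.1
ee_pos: [561.9, 125.4, 283.1]
orientation: [-3.138, 0.151, -0.0]
ft_force: [0.5, 0.2, -3.3]
width: 11.9
```

>>> {"op": "send_rows", "data": {
  "rows": [
    [0.002,-0.045,0,0,-1],
    [0.002,-0.045,0,0,-1],
    [0,-0.045,0.01,0,-1],
    [0,-0.025,0.015,0,-1],
    [0,0,0.01,0,-1]
  ]
}}

```text
t: 45.6
ee_pos: [581.1, 285.8, 246.9]
orientation: [-3.137, 0.146, -0.0]
ft_force: [-0.7, -1.8, -4.3]
width: 11.5
```

>>> {"op": "send_rows", "data": {
  "rows": [
    [0,0,0,0,-1],
    [0,0,0,0,-1]
  ]
}}

```text
t: 45.8
ee_pos: [581.1, 281.4, 247.7]
orientation: [3.137, -0.152, -0.002]
ft_force: [0.2, 0.1, -3.8]
width: 12.2
```

```bash
python3 -c "
from h import *
to(580.9,282.8,162,-5.5);weigh(6)"
```

```text
t 45.80 grasp [581.1 281.3 186.4] yaw -5.5 tilt 0.08 F [ 0.17  0.06 -3.77] w 12.2
  turn -0.001 shift x -0.3 y -1.5 z 24.4  |24|
[45.8  46.05] F [-0.17  0.06 -3.59] sd [0.45 0.29 0.31] M [ 0.013  0.009 -0.004] kg 0.366
```

Same start as before; run the same tipping sequence.

>>> {"op": "send_rows", "data": {
  "rows": [
    [0,-0.001,0.015,0,-1],
    [0,0,0.008,0,-1],
    [0,0,0.004,0,-1],
    [0,0,0.001,0,-1],
    [0,0,0,0,-1]
  ]
}}

```text
t: 46.6
ee_pos: [581.2, 283.1, 222.3]
orientation: [3.137, -0.151, -0.001]
ft_force: [-9.6, -5.0, 20.5]
width: 11.8
```

>>> {"op": "send_rows", "data": {
  "rows": [
    [-0.008,0,0.004,0,-1],
    [-0.008,0,0.004,0,-1],
    [-0.008,0,0.004,0,-1],
    [-0.008,0,0.004,0,-1],
    [0,0,0,0,-1]
  ]
}}

```text
t: 47.1
ee_pos: [548.6, 286.5, 204.4]
orientation: [3.138, -0.151, -0.001]
ft_force: [-4.0, -1.1, 8.3]
width: 11.8
```

>>> {"op": "send_rows", "data": {
  "rows": [
    [-0.006,0,0.005,0,-1],
    [-0.006,0,0.005,0,-1],
    [-0.005,0,0.005,0,-1],
    [-0.003,0,0.004,0,-1],
    [0,0,0,0,-1]
  ]
}}

```text
t: 47.6
ee_pos: [528.4, 288.4, 184.9]
orientation: [3.137, -0.151, -0.003]
ft_force: [-6.0, 0.2, 6.9]
width: 11.7
```

>>> {"op": "send_rows", "data": {
  "rows": [
    [0.0,0,-0.025,0,-1],
    [0.0,0,-0.025,0,-1],
    [0.018,0,0,0,-1],
    [0.02,0,0,0,-1],
    [0,0,0,0,-1]
  ]
}}

```text
t: 48.1
ee_pos: [569.3, 284.6, 234.6]
orientation: [-3.137, 0.152, -0.002]
ft_force: [1.4, -0.7, -3.1]
width: 11.8
```

```bash
python3 -c "
from h import *
tilt();to(600.8-35*.9955,280.9+35*.095,156,-5.5)"
```

```text
(-8,-35) (0,-29) (8,-23) (16,-16) (24,-10) (32,-6) (40,-8) (48,-10) (56,-18) (64,-28) (72,-38) (80,-48) 
t 48.15 grasp [567.8 284.4 172.8] yaw -5.6 tilt 0.05 F [-1.57 -0.62 -4.47] w 12.1
  turn -0.001 shift x -1.8 y 0.4 z 16.8  |17|
```

>>> {"op": "send_rows", "data": {
  "rows": [
    [0,0,0.014,0,-1],
    [0,0,0.005,0,-1],
    [-0.007,0,0.005,0,-1],
    [-0.008,0,0.005,0,-1],
    [0,0,0,0,-1]
  ]
}}

```text
t: 48.65
ee_pos: [551.2, 286.1, 206.5]
orientation: [3.137, -0.15, -0.001]
ft_force: [-4.0, -3.1, 7.9]
width: 11.8
```

>>> {"op": "send_rows", "data": {
  "rows": [
    [-0.007,0,0.005,0,-1],
    [-0.007,0,0.005,0,-1],
    [-0.006,0,0.006,0,-1],
    [-0.006,0,0.006,0,-1],
    [0,0,0,0,-1]
  ]
}}

```text
t: 49.15
ee_pos: [525.1, 288.5, 183.6]
orientation: [3.137, -0.15, -0.002]
ft_force: [-3.2, -0.9, 2.4]
width: 12.1
```

>>> {"op": "send_rows", "data": {
  "rows": [
    [-0.005,0,0.007,0,-1],
    [-0.005,0,0.007,0,-1],
    [-0.002,0,0.004,0,-1],
    [0,0,0,0,-1],
    [0,0,0,0,-1]
  ]
}}

```text
t: 49.65
ee_pos: [513.6, 289.8, 165.6]
orientation: [3.137, -0.15, -0.002]
ft_force: [-2.7, 0.1, 1.9]
width: 11.8
```

```bash
python3 -c "
from h import *
tilt('pics/w18.png');to(600.8-85*.9955,280.9+85*.095,111,-5.5);weigh(3)
"
```

```text
(-31,-77) (34,21) (40,24) (48,27) (55,27) (62,25) (98,17) (102,16) 
t 49.70 grasp [513.6 289.7 104.3] yaw -5.5 tilt 0.10 F [-5.13 -0.    2.47] w 11.9
  turn 0.000 shift x 2.7 y 0.5 z -6.7  |7|
[49.7 49.8] F [-5.5  -0.12  2.8 ] sd [0.27 0.15 0.27] M [-0.02   0.694 -0.042] kg -0.285
```

View pics/w18.png

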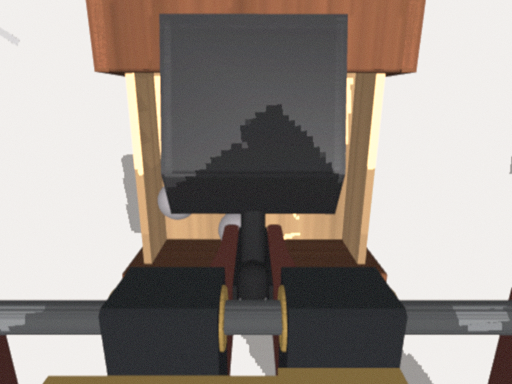

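Tilt about 79°; two balls visible at (175,200) and (235,230). Lift and check weight and count.

>>> {"op": "send_rows", "data": {
  "rows": [
    [-0.01,0,-0.01,0,-1],
    [0,0,-0.03,0,-1],
    [0,0,-0.03,0,-1],
    [0,0,0,0,-1],
    [0,0,0,0,-1]
  ]
}}

```text
t: 50.35
ee_pos: [504.7, 290.9, 236.3]
orientation: [-3.137, 0.151, -0.002]
ft_force: [-0.1, -0.9, -3.2]
width: 11.8
```

```bash
python3 -c "
from h import *
weigh(8);tilt();to(0,0,0,-5.5)
d=cam('scene'); cv2.imwrite('pics/s9.png',cv2.resize(d['color'][200:360,250:430],None,fx=3.5,fy=3.5))
"
```

```text
[50.35 50.7 ] F [-0.13 -0.21 -3.06] sd [0.54 0.43 0.37] M [0.041 0.194 0.005] kg 0.312
(-22,-120) (34,20) (40,23) (48,27) (55,27) (61,25) (90,18) (97,17) (102,15) 
t 50.80 grasp [504.6 290.7 174.1] yaw -5.5 tilt 0.06 F [-0.8   0.32 -2.79] w 12.5
  turn -0.000 shift x -474.4 y 337.7 z 174.1  |608|
```

View pics/s9.png

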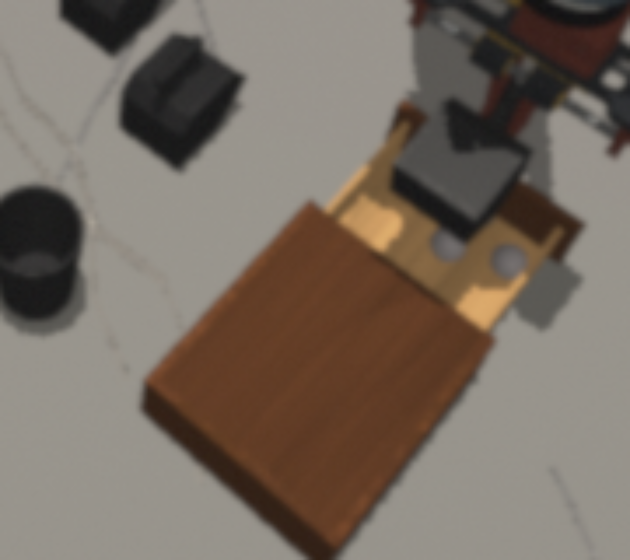

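>>> {"op": "send_rows", "data": {
  "rows": [
    [-0.004,0,0.035,0,-1],
    [0,0,0.036,0,-1],
    [0.008,0,0,0,-1],
    [0.006,0,0,0,-1],
    [0.005,0,0,0,-1]
  ]
}}

```text
t: 51.35
ee_pos: [514.0, 289.0, 165.3]
orientation: [3.134, -0.154, -0.025]
ft_force: [-36.6, 6.9, 22.2]
width: 11.9
```

>>> {"op": "send_rows", "data": {
  "rows": [
    [0.005,0,-0.006,0,-1],
    [0.006,0,-0.007,0,-1],
    [0.006,0,-0.007,0,-1],
    [0.006,0,-0.007,0,-1],
    [0,0,0,0,-1]
  ]
}}

```text
t: 51.85
ee_pos: [545.2, 287.6, 194.6]
orientation: [-3.135, 0.152, -0.008]
ft_force: [0.7, -0.3, -2.7]
width: 11.8
```

```bash
python3 -c "
from h import *
tilt();to(418,-201,195,-10.5)
"
```

```text
(20,-1) (27,15) (32,18) (40,20) (48,21) (56,18) (64,14) (72,11) (80,8) (88,4) (95,1) 
t 51.90 grasp [544.4 287.4 132.3] yaw -5.6 tilt 0.19 F [-0.21 -0.53 -2.59] w 11.8
  turn 0.086 shift x -35.2 y 503.2 z -62.7  |508|
```

>>> {"op": "send_rows", "data": {
  "rows": [
    [0,0,-0.035,0.043,-1],
    [0,0,-0.035,0.043,-1],
    [-0.003,0.035,0,0,-1],
    [-0.003,0.045,0,0,-1],
    [-0.003,0.045,0,0,-1]
  ]
}}

```text
t: 52.4
ee_pos: [510.5, 164.8, 262.2]
orientation: [-3.129, 0.284, -0.001]
ft_force: [0.5, -0.8, -2.5]
width: 11.8
```

>>> {"op": "send_rows", "data": {
  "rows": [
    [-0.003,0.045,0,0,-1],
    [-0.003,0.045,0,0,-1],
    [-0.003,0.045,0,0,-1],
    [-0.003,0.045,0,0,-1],
    [-0.003,0.045,0,0,-1]
  ]
}}

```text
t: 52.9
ee_pos: [454.8, -54.3, 262.2]
orientation: [3.128, -0.285, 0.0]
ft_force: [0.6, -0.4, -2.7]
width: 11.7
```

>>> {"op": "send_rows", "data": {
  "rows": [
    [-0.003,0.045,0,0,-1],
    [-0.003,0.045,0,0,-1],
    [-0.003,0.04,0,0,-1],
    [-0.003,0.023,0.02,0,-1],
    [0,0,0.02,0,-1]
  ]
}}

```text
t: 53.4
ee_pos: [415.8, -203.9, 222.2]
orientation: [3.126, -0.291, 0.004]
ft_force: [-0.8, -0.6, -4.1]
width: 11.4
```

>>> {"op": "send_rows", "data": {
  "rows": [
    [0,0,0,0,-1],
    [0,0,0,0,-1]
  ]
}}

```text
t: 53.6
ee_pos: [416.0, -200.9, 222.1]
orientation: [-3.128, 0.286, 0.001]
ft_force: [0.5, 0.1, -3.2]
width: 12.0
```

```bash
python3 -c "
from h import *
tilt();to(418,-201,80,-10.5)
d=cam('top')
for o in pots(d): print(o[0].round(),round((o[1]+90)%180-90,1),o[4].round(1))
"
```

```text
(18,-2) (26,14) (32,17) (40,19) (46,19) (57,15) (64,12) (72,8) (80,5) (88,2) (94,-1) 
t 53.65 grasp [ 416.5 -200.9  161.3] yaw -10.4 tilt 0.02 F [-0.17  0.79 -2.89] w 11.9
  turn 0.002 shift x 1.5 y -0.1 z 81.3  |81|
[752.  46.] -6.1 98.1
[568.  53.] -4.8 104.0
[ 527. -332.] 12.7 104.2
[506. -60.] -6.3 104.5
```

>>> {"op": "send_rows", "data": {
  "rows": [
    [0.002,0,0.035,0,-1],
    [0,0,0.035,0,-1],
    [0,0,0.01,0,-1],
    [0,0,0.005,0,-1],
    [0,0,0,0,-1]
  ]
}}

```text
t: 54.2
ee_pos: [418.6, -201.4, 137.5]
orientation: [3.128, -0.285, 0.001]
ft_force: [-0.4, -0.1, -2.5]
width: 11.9
```

>>> {"op": "send_rows", "data": {
  "rows": [
    [0,0,0.002,0,-1],
    [0,0,0.001,0,-1],
    [0,0,0,0,-1]
  ]
}}

```text
t: 54.5
ee_pos: [418.4, -201.6, 134.7]
orientation: [3.128, -0.286, 0.002]
ft_force: [0.4, 0.3, -1.9]
width: 11.9
```

>>> {"op": "send_rows", "data": {
  "rows": [
    [0,0,0.001,0,-1],
    [0,0,0,0,-1]
  ]
}}

```text
t: 54.7
ee_pos: [418.1, -201.4, 133.2]
orientation: [3.128, -0.286, 0.0]
ft_force: [-0.5, 0.0, -2.9]
width: 12.0
```

>>> {"op": "send_rows", "data": {
  "rows": [
    [0,0,0.001,0,-1],
    [0,0,0,0,-1]
  ]
}}

```text
t: 54.9
ee_pos: [418.0, -201.4, 131.9]
orientation: [-3.128, 0.286, 0.0]
ft_force: [0.4, -0.4, -3.4]
width: 11.8
```

>>> {"op": "send_rows", "data": {
  "rows": [
    [0,0,0.001,0,-1],
    [0,0,0,0,-1]
  ]
}}

```text
t: 55.1
ee_pos: [418.1, -201.4, 131.1]
orientation: [3.129, -0.286, 0.0]
ft_force: [-1.3, 0.2, 0.5]
width: 11.6
```

>>> {"op": "send_rows", "data": {
  "rows": [
    [0,0,0.001,0,-1],
    [0,0,0,0,-1]
  ]
}}

```text
t: 55.3
ee_pos: [418.1, -201.4, 130.9]
orientation: [3.128, -0.286, 0.0]
ft_force: [-4.1, 2.0, 14.8]
width: 11.9
```

Contact. Ease back 1 mm and release.

>>> {"op": "send_rows", "data": {
  "rows": [
    [0,0,-0.001,0,-1],
    [0,0,0,0,-0.4],
    [0,0,0,0,-0.4],
    [0,0,0,0,-0.4],
    [0,0,0,0,-0.4]
  ]
}}

```text
t: 55.8
ee_pos: [418.1, -201.4, 130.9]
orientation: [3.129, -0.286, 0.0]
ft_force: [0.2, 0.7, 0.0]
width: 26.4
```

```bash
python3 -c "
from h import *
tilt('pics/w19.png');d=cam('scene'); cv2.imwrite('pics/s10.png',cv2.resize(d['color'][100:300,180:400],None,fx=3,fy=3))"
```

```text
(12,8) (12,8) (43,-31) (48,-34) (56,-40) (64,0)
```

View pics/s10.png

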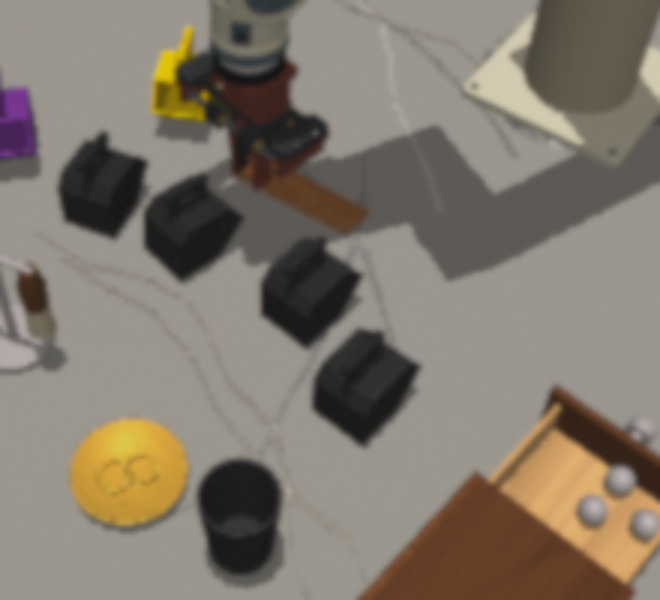

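>>> {"op": "send_rows", "data": {
  "rows": [
    [-0.005,0,-0.03,0,-0.4],
    [0,0,-0.05,0,0],
    [0.01,0.04,-0.035,-0.13,1],
    [0.01,0.04,0,-0.13,1],
    [0.02,0.02,0,-0.13,1]
  ]
}}

```text
t: 56.4
ee_pos: [444.9, -300.1, 245.2]
orientation: [3.121, 0.331, 0.004]
ft_force: [0.5, 0.7, -1.0]
width: 55.2
```

```bash
python3 -c "
from h import *
wbar('pics/w20.png')
d=cam('scene')
for o in pots(d): print(o[0].round(),round((o[1]+90)%180-90,1),o[4].round(1))
d=cam('top')
for o in pots(d): print(o[0].round(),round((o[1]+90)%180-90,1),o[4].round(1))
to(529,-333,160,12.6)"
```

```text
bar [ 518.9 -221.1] [12.2 59.3] yaw -10.8 z 103.9 px [157.  76.]
bar [ 528.9 -336.1] [58.6 12.4] yaw 12.6 z 104.2 px [329.  97.]
[ 534. -329.] 11.7 102.1
[ 521. -216.] -10.5 101.7
[512. -59.] -6.4 102.3
[574.  54.] -4.5 103.0
[765.  53.] 43.5 97.5
[752.  46.] -4.3 98.7
[567.  53.] -5.2 103.9
[ 537. -329.] 9.2 103.9
[ 517. -217.] -10.4 104.4
[506. -60.] -6.2 104.6
t 56.55 grasp [ 445.5 -298.4  182. ] yaw 11.8 tilt 0.05 F [-0.69 -0.73 -0.81] w 66.7
  turn -0.014 shift x 73.9 y 52.0 z 22.0  |93|
```

>>> {"op": "send_rows", "data": {
  "rows": [
    [0.02,0.013,0,-0.014,1],
    [0.02,0.013,0,0,1],
    [0.02,0.013,0,0,1],
    [0.014,0.014,0.03,0,1],
    [0,0,0.03,0,0.5]
  ]
}}

```text
t: 57.05
ee_pos: [530.6, -333.4, 183.2]
orientation: [3.12, 0.346, 0.004]
ft_force: [0.5, 0.1, -0.5]
width: 82.7
```

>>> {"op": "send_rows", "data": {
  "rows": [
    [0,0,0.018,0,0.5],
    [0,0,0,0,0.5],
    [0,0,0,0,0.5]
  ]
}}

```text
t: 57.35
ee_pos: [528.2, -332.3, 165.2]
orientation: [-3.121, -0.347, 0.002]
ft_force: [-0.6, 0.1, 0.3]
width: 66.3
```

```bash
python3 -c "
from h import *
wbar('pics/w21.png')
to(529,-334,98,12.6)"
```

```text
bar [ 532.1 -224.2] [11.7 34.2] yaw -11.0 z 103.8 px [ 30. 203.]
bar [ 550.  -331.4] [17.7 11.6] yaw 12.5 z 103.9 px [259. 216.]
t 57.40 grasp [ 528.7 -332.8  104.8] yaw 12.7 tilt 0.02 F [-0.14 -0.    0.33] w 66.1
  turn 0.002 shift x -0.0 y 1.3 z 6.8  |7|
```

View pics/w21.png

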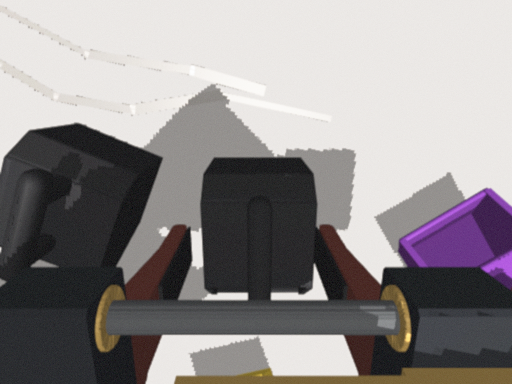

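Bar near centre (259). Shift 1.5 mm, lower 7 mm, grip, lift.

>>> {"op": "send_rows", "data": {
  "rows": [
    [0,0.0015,0.007,0,0.2],
    [0,0,0,0,0],
    [0,0,0,0,-1],
    [0,0,0,0,-1],
    [0,0,0,0,-1]
  ]
}}

```text
t: 57.9
ee_pos: [529.1, -334.7, 158.6]
orientation: [3.122, 0.347, 0.001]
ft_force: [-0.5, 0.6, 0.1]
width: 28.8
```

>>> {"op": "send_rows", "data": {
  "rows": [
    [0,0,0,0,-1],
    [0,0,0,0,-1],
    [0,0,0,0,-1],
    [0,0,0,0,-1],
    [0,0,0,0,-1]
  ]
}}

```text
t: 58.4
ee_pos: [529.0, -334.6, 158.3]
orientation: [3.122, 0.348, 0.0]
ft_force: [0.8, -0.9, -0.4]
width: 11.8
```

>>> {"op": "send_rows", "data": {
  "rows": [
    [0,0,-0.01,0,-1],
    [0,0,-0.02,0,-1],
    [0,0,-0.02,0,-1],
    [0,0,-0.01,0,-1],
    [0,0,0,0,-1]
  ]
}}

```text
t: 58.9
ee_pos: [529.5, -334.9, 220.0]
orientation: [3.121, 0.348, 0.003]
ft_force: [0.1, 0.6, -3.6]
width: 11.9
```

>>> {"op": "send_rows", "data": {
  "rows": [
    [0,0,0,0,-1],
    [0,0,0,0,-1],
    [0,0,0,0,-1],
    [0,0,0,0,-1],
    [0,0,0,0,-1]
  ]
}}

```text
t: 59.4
ee_pos: [528.9, -334.5, 217.9]
orientation: [-3.122, -0.348, 0.001]
ft_force: [0.5, 0.6, -3.5]
width: 12.0
```

```bash
python3 -c "
from h import *
weigh(16);tilt();to(529,-334,98,12.6)"
```

```text
[59.4  60.15] F [ 0.04 -0.12 -4.03] sd [0.49 0.33 0.42] M [-0.005  0.01  -0.012] kg 0.411
(-13,-26) (-7,-26) (0,-26) (8,-26) (16,-26) (24,-32) (32,-49) 
t 60.25 grasp [ 529.  -334.6  157.1] yaw 12.7 tilt 0.00 F [-0.6  -0.91 -3.8 ] w 12.0
  turn 0.002 shift x 0.1 y -0.5 z 59.1  |59|
```

```bash
python3 -c "
from h import *
weigh(12);to(580.9,282.8,222,-5.5)"
```

```text
[60.25 60.8 ] F [-0.02 -0.16 -4.02] sd [0.32 0.6  0.39] M [-0.011 -0.015  0.005] kg 0.41
t 60.85 grasp [ 529.  -334.6  157.1] yaw 12.7 tilt 0.00 F [-0.3   0.09 -3.76] w 12.1
  turn 0.318 shift x -7.5 y -619.5 z -64.9  |623|
```

>>> {"op": "send_rows", "data": {
  "rows": [
    [0,0,-0.033,0.106,-1],
    [0,0,-0.032,0.106,-1],
    [0,-0.02,0,0.106,-1],
    [0,-0.045,0,0,-1],
    [0,-0.045,0,0,-1]
  ]
}}

```text
t: 61.35
ee_pos: [537.3, -224.4, 283.7]
orientation: [3.138, -0.155, 0.001]
ft_force: [0.1, -0.3, -5.0]
width: 11.9
```

>>> {"op": "send_rows", "data": {
  "rows": [
    [0,-0.045,0,0,-1],
    [0,-0.045,0,0,-1],
    [0,-0.045,0,0,-1],
    [0,-0.045,0,0,-1],
    [0,-0.045,0,0,-1]
  ]
}}

```text
t: 61.85
ee_pos: [558.9, 0.8, 283.6]
orientation: [-3.138, 0.151, -0.001]
ft_force: [0.8, -0.6, -3.5]
width: 11.8
```

>>> {"op": "send_rows", "data": {
  "rows": [
    [0,-0.045,0,0,-1],
    [0,-0.045,0,0,-1],
    [0,-0.045,0,0,-1],
    [0,-0.045,0,0,-1],
    [0,-0.045,0,0,-1]
  ]
}}

```text
t: 62.35
ee_pos: [580.5, 224.8, 283.4]
orientation: [-3.138, 0.151, -0.0]
ft_force: [0.7, 0.1, -3.8]
width: 11.5
```

>>> {"op": "send_rows", "data": {
  "rows": [
    [0,-0.03,0.01,0,-1],
    [0,0,0.015,0,-1],
    [0,0,0.01,0,-1],
    [0,0,0,0,-1],
    [0,0,0,0,-1]
  ]
}}

```text
t: 62.85
ee_pos: [583.5, 251.6, 248.1]
orientation: [3.137, -0.153, -0.001]
ft_force: [0.5, -0.9, -4.1]
width: 11.8
```

```bash
python3 -c "
from h import *
to(580.9,282.8,162,-5.5);weigh(6)"
```

```text
t 62.85 grasp [583.5 251.6 186.8] yaw -5.6 tilt 0.06 F [ 0.52 -0.9  -4.13] w 11.8
  turn -0.002 shift x -5.5 y -30.8 z 24.8  |40|
[62.85 63.1 ] F [ 0.03  0.09 -3.73] sd [0.47 0.58 0.27] M [ 0.009  0.021 -0.001] kg 0.38
```

>>> {"op": "send_rows", "data": {
  "rows": [
    [-0.003,-0.015,0,0,-1],
    [-0.003,-0.016,0.01,0,-1],
    [0,0,0.008,0,-1],
    [0,0,0,0,-1],
    [0,0,0,0,-1]
  ]
}}

```text
t: 63.65
ee_pos: [580.1, 284.4, 229.5]
orientation: [3.137, -0.15, -0.002]
ft_force: [0.8, 0.7, -3.8]
width: 11.6
```

>>> {"op": "send_rows", "data": {
  "rows": [
    [0,0,0.005,0,-1],
    [0,0,0.005,0,-1],
    [0,0,0.001,0,-1],
    [0,0,0,0,-1]
  ]
}}

```text
t: 64.05
ee_pos: [581.1, 284.2, 221.8]
orientation: [-3.137, 0.152, -0.003]
ft_force: [-5.1, -2.2, 12.3]
width: 11.9
```

```bash
python3 -c "
from h import *
to(580.9,282.8,162,-5.5)"
```

```text
t 64.05 grasp [581.2 284.3 160.5] yaw -5.5 tilt 0.11 F [-5.08 -2.21 12.35] w 11.9
  turn -0.001 shift x -0.1 y 1.5 z -1.5  |2|
```

>>> {"op": "send_rows", "data": {
  "rows": [
    [-0.008,0,0.005,0,-1],
    [-0.008,0,0.004,0,-1],
    [-0.008,0,0.004,0,-1],
    [-0.008,0,0.004,0,-1],
    [0,0,0,0,-1]
  ]
}}

```text
t: 64.55
ee_pos: [548.6, 287.5, 204.0]
orientation: [-3.137, 0.151, -0.003]
ft_force: [-4.4, -0.1, 9.1]
width: 11.7
```

>>> {"op": "send_rows", "data": {
  "rows": [
    [-0.006,0,0.005,0,-1],
    [-0.006,0,0.005,0,-1],
    [-0.005,0,0.005,0,-1],
    [-0.003,0,0.004,0,-1],
    [0,0,0,0,-1]
  ]
}}

```text
t: 65.05
ee_pos: [528.3, 289.4, 184.4]
orientation: [-3.137, 0.152, 0.0]
ft_force: [-6.9, 2.2, 6.3]
width: 11.7
```

>>> {"op": "send_rows", "data": {
  "rows": [
    [0.0,0,-0.025,0,-1],
    [0.0,0,-0.025,0,-1],
    [0.018,0,0,0,-1],
    [0.02,0,0,0,-1],
    [0,0,0,0,-1]
  ]
}}

```text
t: 65.55
ee_pos: [568.8, 285.2, 233.9]
orientation: [-3.137, 0.153, -0.004]
ft_force: [0.6, -0.1, -4.4]
width: 11.7
```

```bash
python3 -c "
from h import *
tilt();to(600.8-35*.9955,280.9+35*.095,156,-5.5)"
```

```text
(-7,-36) (0,-29) (8,-23) (16,-16) (24,-9) (32,-7) (40,-8) (48,-10) (56,-19) (64,-28) (72,-38) (80,-48) 
t 65.60 grasp [567.3 285.1 171.9] yaw -5.6 tilt 0.03 F [-0.38 -0.21 -4.69] w 12.1
  turn -0.002 shift x -1.3 y 1.0 z 15.9  |16|
```

>>> {"op": "send_rows", "data": {
  "rows": [
    [0,0,0.014,0,-1],
    [0,0,0.005,0,-1],
    [-0.007,0,0.005,0,-1],
    [-0.008,0,0.005,0,-1],
    [0,0,0,0,-1]
  ]
}}

```text
t: 66.1
ee_pos: [550.2, 287.1, 205.3]
orientation: [3.138, -0.15, -0.001]
ft_force: [-5.9, -1.7, 13.0]
width: 11.8
```

>>> {"op": "send_rows", "data": {
  "rows": [
    [-0.007,0,0.005,0,-1],
    [-0.007,0,0.005,0,-1],
    [-0.006,0,0.006,0,-1],
    [-0.006,0,0.006,0,-1],
    [0,0,0,0,-1]
  ]
}}

```text
t: 66.6
ee_pos: [524.1, 289.4, 181.9]
orientation: [3.137, -0.15, -0.002]
ft_force: [-4.6, -0.4, 3.4]
width: 12.0
```

>>> {"op": "send_rows", "data": {
  "rows": [
    [-0.005,0,0.007,0,-1],
    [-0.005,0,0.007,0,-1],
    [-0.002,0,0.004,0,-1],
    [0,0,0,0,-1],
    [0,0,0,0,-1]
  ]
}}

```text
t: 67.1
ee_pos: [512.6, 290.6, 163.9]
orientation: [3.137, -0.15, -0.003]
ft_force: [-3.4, -0.7, 1.6]
width: 11.7
```

>>> {"op": "send_rows", "data": {
  "rows": [
    [-0.01,0,-0.01,0,-1],
    [0,0,-0.03,0,-1],
    [0,0,-0.03,0,-1],
    [0,0,0,0,-1],
    [0,0,0,0,-1]
  ]
}}

```text
t: 67.6
ee_pos: [503.5, 291.7, 234.6]
orientation: [-3.137, 0.151, -0.001]
ft_force: [-0.1, 0.0, -3.6]
width: 11.9
```

```bash
python3 -c "
from h import *
weigh(10);tilt('pics/w22.png');to(0,0,0,-5.5)
d=cam('scene'); cv2.imwrite('pics/s11.png',cv2.resize(d['color'][200:360,250:430],None,fx=3.5,fy=3.5))
"
```

```text
[67.6  68.05] F [ 0.19  0.38 -3.3 ] sd [0.52 0.4  0.31] M [ 0.046  0.185 -0.004] kg 0.336
(-21,-116) (33,20) (40,24) (48,28) (55,27) (62,26) (90,20) (97,18) (102,17) 
t 68.15 grasp [503.9 291.6 172.8] yaw -5.5 tilt 0.02 F [-0.17  0.1  -2.41] w 12.0
  turn -0.000 shift x -473.6 y 338.5 z 172.8  |607|
```

View pics/s11.png

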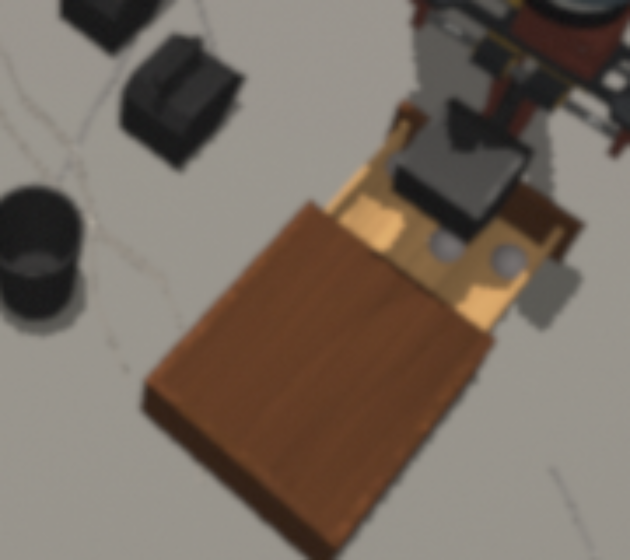

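View pics/w22.png

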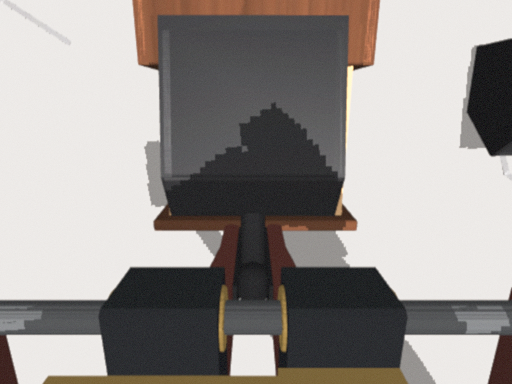

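```bash
python3 -c "
from h import *
weigh(24)"
```

```text
[68.2  69.35] F [ 0.01 -0.06 -3.09] sd [0.49 0.53 0.52] M [0.037 0.198 0.012] kg 0.315
```

>>> {"op": "send_rows", "data": {
  "rows": [
    [-0.004,0,0.035,0,-1],
    [0,0,0.035,0,-1],
    [0.008,0,0,0,-1],
    [0.006,0,0,0,-1],
    [0.005,0,0,0,-1]
  ]
}}

```text
t: 69.9
ee_pos: [517.7, 290.3, 165.7]
orientation: [3.137, -0.153, -0.008]
ft_force: [-26.0, 6.4, 17.5]
width: 11.9
```

>>> {"op": "send_rows", "data": {
  "rows": [
    [0.005,0,-0.006,0,-1],
    [0.006,0,-0.007,0,-1],
    [0.006,0,-0.007,0,-1],
    [0.006,0,-0.007,0,-1],
    [0,0,0,0,-1]
  ]
}}

```text
t: 70.4
ee_pos: [543.6, 288.2, 193.2]
orientation: [-3.136, 0.152, -0.005]
ft_force: [-0.4, 0.2, -3.5]
width: 12.0
```

>>> {"op": "send_rows", "data": {
  "rows": [
    [0,0,-0.035,0,-1],
    [0,0.02,-0.035,0,-1],
    [-0.008,0.045,0,0,-1],
    [-0.008,0.045,0,0,-1],
    [-0.008,0.045,0,0,-1]
  ]
}}

```text
t: 70.9
ee_pos: [502.1, 134.7, 261.6]
orientation: [3.138, -0.15, 0.001]
ft_force: [0.1, -0.8, -3.0]
width: 12.3
```

```bash
python3 -c "
from h import *
tilt();to(429,-352,195,8)
d=cam('scene'); cv2.imwrite('pics/s12.png',cv2.resize(d['color'][170:360,250:430],None,fx=3,fy=3))
d=cam('top')
for o in pots(d): print(o[0].round(),round((o[1]+90)%180-90,1),o[4].round(1))
P=world(d);c=d['color'].astype(int)
m=(c[...,2]-c[...,0]>90)&(c[...,1]-c[...,0]>60)&(P[...,1]<-250)&(P[...,1]>-600)&(P[...,0]>250)&(P[...,0]<650)&(P[...,2]<120)
print('yellow',P[m].min(0),P[m].max(0))
m=(c[...,0]-c[...,1]>50)&(P[...,1]<-250)&(P[...,0]>250)&(P[...,0]<650)
print('purple',P[m].min(0),P[m].max(0))
cv2.imwrite('pics/t12.png',cv2.resize(d['color'][100:270,100:370],None,fx=2.8,fy=2.8))
"
```

```text
(14,13) (35,21) (40,25) (48,30) (56,30) (63,29) (82,25) (89,24) (96,23) (103,21) 
t 70.95 grasp [498.9 129.3 199.5] yaw -5.6 tilt 0.32 F [-2.82 -0.32 -4.17] w 11.8
  turn -0.237 shift x -136.2 y 466.9 z 4.5  |486|
[752.  46.] -1.3 98.3
[568.  53.] -5.2 104.0
[ 517. -217.] -10.3 104.6
[506. -60.] -6.3 104.6
yellow [ 289.6226033  -422.79642757   -1.78147716] [ 395.87651978 -311.32372284  110.6478907 ]
purple [ 472.51918159 -538.31426293    2.69704551] [ 573.29593309 -436.27492227  111.20656908]
```

View pics/s12.png

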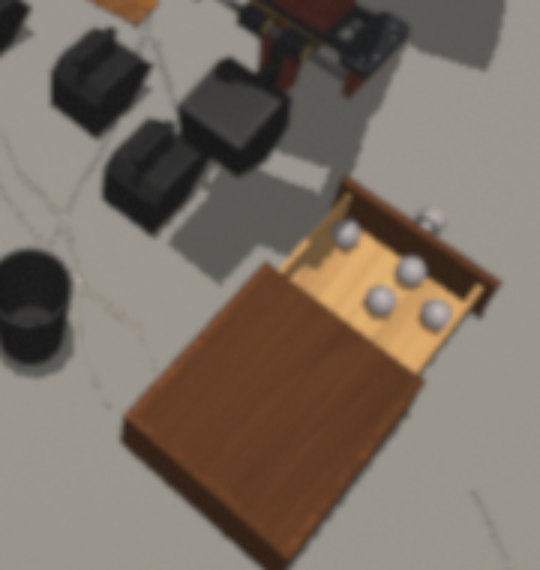

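View pics/t12.png

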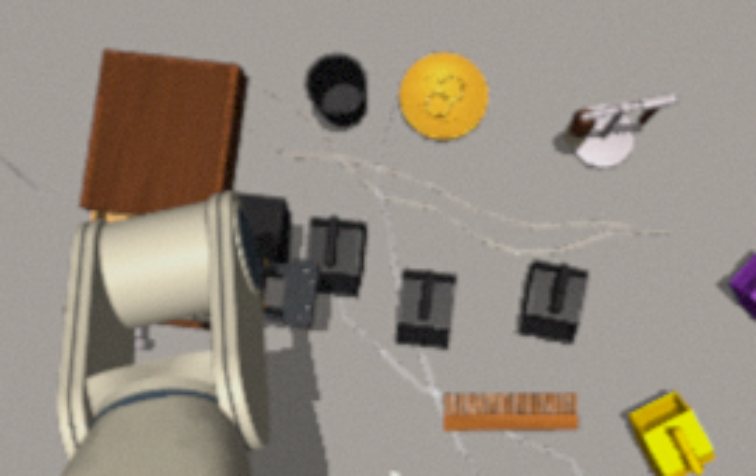

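```bash
python3 -c "
from h import *
to(501.3,290.4,172,-5.5); tilt()"
```

```text
t 71.05 grasp [501.8 133.7 200. ] yaw -5.7 tilt 0.07 F [ 0.83 -0.2  -1.68] w 12.3
  turn -0.004 shift x -15.6 y -155.9 z 28.0  |159|
(33,22) (40,26) (47,29) (56,28) (62,27) (73,25) (81,24) (89,22) (96,21) (101,20)
```

>>> {"op": "send_rows", "data": {
  "rows": [
    [-0.004,-0.03,0,0,-1],
    [-0.004,-0.045,0,0,-1],
    [-0.004,-0.045,0,0,-1],
    [-0.004,-0.036,0.028,0,-1],
    [0,0,0,0,-1]
  ]
}}

```text
t: 71.6
ee_pos: [500.7, 297.4, 230.5]
orientation: [3.138, -0.143, -0.004]
ft_force: [-0.4, -0.4, -3.4]
width: 11.5
```

>>> {"op": "send_rows", "data": {
  "rows": [
    [0,0,0.035,0,-1],
    [0,0,0.037,0,-1],
    [0,0,0,0,-1],
    [0,0,0,0,-1]
  ]
}}

```text
t: 72.0
ee_pos: [502.0, 293.1, 161.5]
orientation: [3.137, -0.151, -0.002]
ft_force: [-1.3, -0.1, -3.7]
width: 11.4
```

```bash
python3 -c "
from h import *
to(501.3,290.4,98,-5.5); tilt()"
```

```text
t 72.00 grasp [501.9 293.  100.2] yaw -5.5 tilt 0.08 F [-1.34 -0.14 -3.68] w 11.4
  turn 0.000 shift x -0.3 y 2.7 z 2.2  |3|
(-20,-60) (-20,-62) (34,22) (40,26) (48,30) (55,30) (61,29)
```

>>> {"op": "send_rows", "data": {
  "rows": [
    [0.005,0,0.002,0,-1],
    [0.006,0,0,0,-1],
    [0.006,0,0,0,-1],
    [0,0,0,0,-1]
  ]
}}

```text
t: 72.45
ee_pos: [516.0, 291.6, 160.8]
orientation: [3.137, -0.153, -0.011]
ft_force: [-21.2, 5.2, 13.4]
width: 12.3
```

```bash
python3 -c "
from h import *
to(501.3,290.4,98,-5.5); tilt()"
```

```text
t 72.45 grasp [515.6 291.6  99.5] yaw -5.6 tilt 0.42 F [-21.17   5.24  13.43] w 12.3
  turn -0.001 shift x -14.1 y 2.6 z 1.5  |14|
(-32,-76) (33,24) (40,29) (48,32) (55,31) (62,29)
```

>>> {"op": "send_rows", "data": {
  "rows": [
    [-0.015,0,0,0,-1],
    [-0.008,0,0,0,-1],
    [0,0,0.005,0,-1],
    [0,0,0.005,0,-1],
    [0,0,0,0,-1]
  ]
}}

```text
t: 73.0
ee_pos: [499.1, 294.5, 151.3]
orientation: [-3.134, 0.15, -0.011]
ft_force: [2.2, -0.2, 6.9]
width: 12.2
```

```bash
python3 -c "
from h import *
to(501.3,290.4,90,-5.5); tilt('pics/w23.png'); d=cam('scene'); cv2.imwrite('pics/s13.png',cv2.resize(d['color'][200:360,250:430],None,fx=3.5,fy=3.5))"
```

```text
t 73.00 grasp [499.5 294.7  90. ] yaw -5.5 tilt 0.47 F [ 2.16 -0.25  6.91] w 12.2
  turn 0.000 shift x 2.2 y 4.1 z -0.0  |5|
(-17,-53) (33,28) (40,33) (47,37) (55,36) (62,36)
```

View pics/w23.png

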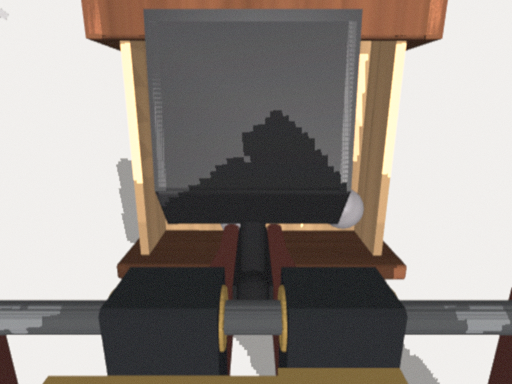

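View pics/s13.png

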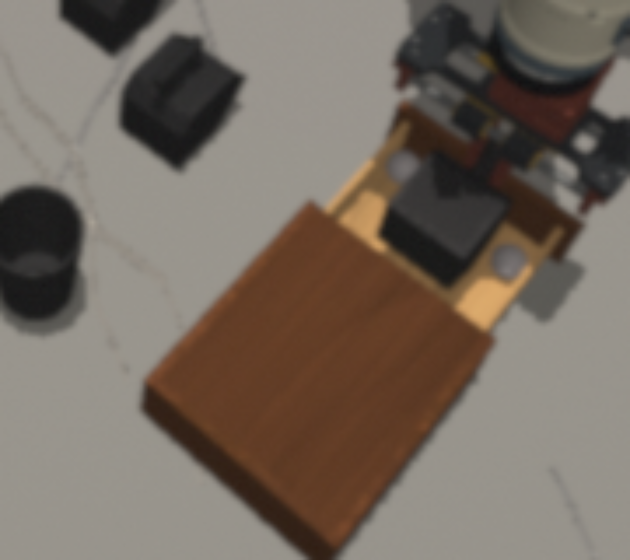

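>>> {"op": "send_rows", "data": {
  "rows": [
    [0,0,-0.02,0,-1],
    [0,0,-0.04,0,-1],
    [0,0,-0.03,0,-1],
    [0,0,0,0,-1],
    [0,0,0,0,-1]
  ]
}}

```text
t: 73.6
ee_pos: [496.4, 293.3, 239.5]
orientation: [-3.137, 0.151, -0.002]
ft_force: [-0.8, 0.2, -3.3]
width: 11.9
```

```bash
python3 -c "
from h import *
to(501.3,290.4,98,-5.5); tilt(); print(telemetry.get_obs()['qpos'].round(3)); weigh(4)"
```

```text
t 73.60 grasp [496.4 293.3 178.2] yaw -5.5 tilt 0.08 F [-0.77  0.19 -3.35] w 11.9
  turn -0.000 shift x 5.1 y 2.4 z 80.2  |80|
(34,29) (40,34) (47,37) (55,37) (61,37) 
[ 0.513  0.434  1.787 -0.     0.922  2.18 ]
[73.65 73.8 ] F [ 0.05 -0.43 -2.96] sd [0.31 0.42 0.29] M [0.034 0.206 0.007] kg 0.302
```

>>> {"op": "send_rows", "data": {
  "rows": [
    [0,0,-0.02,-0.14,-1],
    [0,0,0,-0.14,-1],
    [0,0,0,-0.14,-1],
    [0,0,0,-0.14,-1],
    [0,0,0,-0.14,-1]
  ]
}}

```text
t: 74.35
ee_pos: [495.7, 293.2, 258.3]
orientation: [2.996, 0.943, -0.003]
ft_force: [-0.9, -0.3, -2.9]
width: 12.1
```

>>> {"op": "send_rows", "data": {
  "rows": [
    [0,0,0,-0.14,-1],
    [0,0,0,-0.14,-1],
    [0,0,0,-0.14,-1],
    [0,0,0,-0.14,-1],
    [0,0,0,-0.14,-1]
  ]
}}

```text
t: 74.85
ee_pos: [495.7, 293.1, 258.2]
orientation: [2.492, 1.913, -0.003]
ft_force: [-0.1, 0.2, -3.1]
width: 11.9
```

>>> {"op": "send_rows", "data": {
  "rows": [
    [0,0,0,-0.14,-1],
    [0,0,0,-0.03,-1],
    [0,0,0,0,-1]
  ]
}}

```text
t: 75.15
ee_pos: [495.9, 293.2, 258.6]
orientation: [-2.329, -2.109, 0.002]
ft_force: [-0.3, 1.0, -2.5]
width: 11.7
```

```bash
python3 -c "
from h import *
to(656,73,195,84.5)"
```

```text
t 75.15 grasp [495.8 293.2 197.3] yaw 84.3 tilt 0.07 F [-0.31  0.96 -2.52] w 11.7
  turn -0.003 shift x -203.8 y 180.6 z 2.3  |272|
```

>>> {"op": "send_rows", "data": {
  "rows": [
    [-0.03,0.027,0,0,-1],
    [-0.034,0.03,0,0,-1],
    [-0.034,0.03,0,0,-1],
    [-0.034,0.03,0,0,-1],
    [-0.034,0.03,0,0,-1]
  ]
}}

```text
t: 75.65
ee_pos: [627.1, 112.3, 259.1]
orientation: [2.33, 2.107, -0.0]
ft_force: [-0.1, 0.6, -2.4]
width: 12.2
```

>>> {"op": "send_rows", "data": {
  "rows": [
    [-0.034,0.03,0,0,-1],
    [-0.008,0.006,0,0,-1],
    [0,0,0,0,-1],
    [0,0,0,0,-1]
  ]
}}

```text
t: 76.05
ee_pos: [657.3, 69.2, 258.8]
orientation: [-2.327, -2.109, 0.001]
ft_force: [0.7, 0.1, -3.2]
width: 11.8
```

```bash
python3 -c "
from h import *
to(656,73,84,84.5);tilt('pics/w24.png');d=cam('scene'); cv2.imwrite('pics/s14.png',cv2.resize(d['color'][150:350,200:430],None,fx=3,fy=3))"
```

```text
t 76.05 grasp [657.2  69.2 197.5] yaw 84.4 tilt 0.08 F [ 0.67  0.09 -3.19] w 11.8
  turn -0.002 shift x 3.7 y -1.6 z 113.5  |114|
(28,24) (32,28) (40,34) (48,36) (56,36) (64,35) (71,34) (79,34)
```

View pics/s14.png

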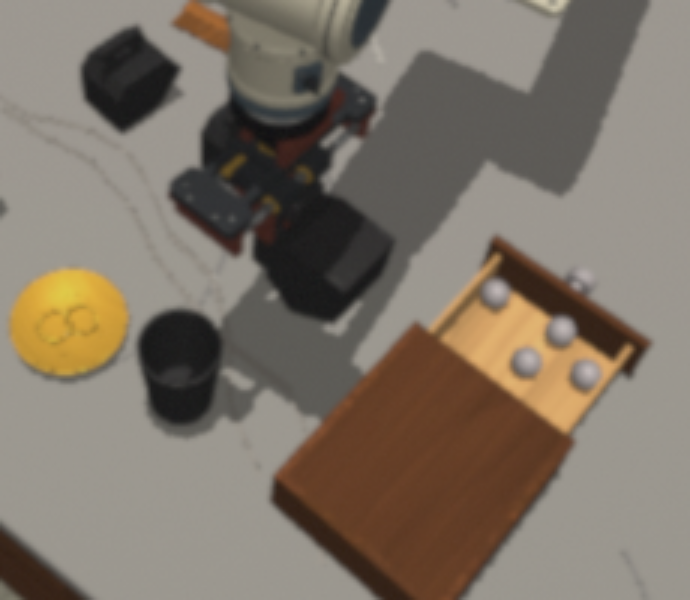

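View pics/w24.png

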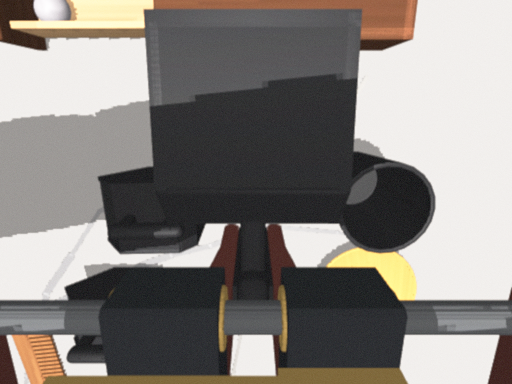

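```bash
python3 -c "
from h import *
d=dict(np.load('/tmp/top1.npz')); P=world(d); m=dark(d)&(P[...,2]>85)&(P[...,2]<108)&(P[...,0]>690)&(P[...,0]<830)&(P[...,1]<120)&(P[...,1]>-20)
print(P[m].min(0),P[m].max(0))
d=cam('scene');P=world(d); m=dark(d)&(P[...,2]>85)&(P[...,2]<108)&(P[...,0]>690)&(P[...,0]<830)&(P[...,1]<120)&(P[...,1]>-20)
print(P[m].min(0),P[m].max(0))
w=cam('wrist');P=world(w); m=dark(w)&(P[...,2]>90)&(P[...,2]<108)&(np.arange(384)[:,None]<255)
for s in (m&(np.arange(512)<200), m&(np.arange(512)>330)): print(P[s].min(0),P[s].max(0))
m=dark(w)&(P[...,2]>20)&(P[...,2]<90)&(np.arange(384)[:,None]<255)&(np.arange(512)<200); print(P[m].min(0),P[m].max(0))
c=w['color'].astype(int); b=(c[...,2]-c[...,0]>40)&(P[...,2]>60)&(P[...,2]<67)&(np.arange(384)[:,None]<60)&(np.arange(512)>200); print('case edge',P[b][:,1].min(),P[b].mean(0))
"
```

```text
[721.62117933  17.20890469  85.10522348] [793.05441113  86.06776488 102.1664791 ]
[724.16008728  16.4393275   85.05577615] [797.4334622   90.09939974 103.47021211]
[542.05101427  44.18446016  90.35191948] [600.14447791  58.87113448 106.90358996]
[723.17164264  14.84928676  90.00058832] [795.52620533  87.91067916 100.84782008]
[470.51649736  16.41670411  20.00031239] [600.99195666 244.50909796  89.84685366]
case edge 174.98794060750706 [741.95910446 198.48729753  63.06689029]
```

>>> {"op": "send_rows", "data": {
  "rows": [
    [0,0,0.04,0,-1],
    [0,0,0.04,0,-1],
    [0,0,0.03,0,-1],
    [0,0,0.003,0,-1],
    [0,0,0,0,-1]
  ]
}}

```text
t: 76.75
ee_pos: [657.7, 69.3, 146.2]
orientation: [-2.325, -2.111, 0.001]
ft_force: [0.3, 0.2, -2.2]
width: 11.9
```

>>> {"op": "send_rows", "data": {
  "rows": [
    [0.01,0,0,0,-1],
    [0.006,0,0,0,-1],
    [0.005,0,0,0,-1],
    [0,0,0,0,-1]
  ]
}}

```text
t: 77.15
ee_pos: [660.6, 90.5, 147.6]
orientation: [2.325, 2.111, 0.002]
ft_force: [0.7, -0.9, -2.5]
width: 11.7
```

```bash
python3 -c "
from h import *
to(657,92,84,84.5)"
```

```text
t 77.15 grasp [660.8  90.5  86.3] yaw 84.5 tilt 0.11 F [ 0.66 -0.85 -2.52] w 11.7
  turn 0.000 shift x 1.2 y -3.9 z 2.3  |5|
```

>>> {"op": "send_rows", "data": {
  "rows": [
    [0.003,0,0.003,0,-1],
    [0.003,0,0,0,-1],
    [0,0,0,0,-1]
  ]
}}

```text
t: 77.45
ee_pos: [661.0, 91.4, 144.7]
orientation: [2.323, 2.109, -0.006]
ft_force: [-2.2, -21.9, 6.5]
width: 11.7
```

>>> {"op": "send_rows", "data": {
  "rows": [
    [0.003,0,0,0,-1],
    [0.002,0,0,0,-1],
    [0,0,0,0,-1]
  ]
}}

```text
t: 77.75
ee_pos: [661.4, 94.6, 145.3]
orientation: [2.323, 2.108, -0.008]
ft_force: [-5.3, -30.3, 14.2]
width: 11.8
```

```bash
python3 -c "
from h import *
to(657,92,84,84.5);tilt()"
```

```text
t 77.75 grasp [661.4  94.2  84. ] yaw 84.4 tilt 0.42 F [ -5.34 -30.26  14.19] w 11.8
  turn -0.001 shift x -2.6 y -4.1 z 0.0  |5|
(27,26) (32,30) (41,36) (48,36) (56,35) (64,34) (72,34) (80,33) (84,32)
```

>>> {"op": "send_rows", "data": {
  "rows": [
    [0.003,0,-0.006,0,-1],
    [0.003,0,-0.006,0,-1],
    [0,0,0,0,-1]
  ]
}}

```text
t: 78.1
ee_pos: [662.1, 104.0, 156.5]
orientation: [2.325, 2.109, -0.002]
ft_force: [-1.6, -11.1, 5.1]
width: 11.7
```

```bash
python3 -c "
from h import *
to(657,92,84,84.5);tilt()"
```

```text
t 78.10 grasp [662.2 103.8  95.2] yaw 84.4 tilt 0.18 F [ -1.64 -11.09   5.07] w 11.7
  turn -0.001 shift x -12.3 y -4.0 z 11.2  |17|
(25,24) (32,27) (40,31) (48,29) (56,28) (64,26) (72,24) (80,22) (87,21) (93,19)
```

>>> {"op": "send_rows", "data": {
  "rows": [
    [0.006,0,-0.005,0,-1],
    [0.005,0,-0.006,0,-1],
    [0.005,0,-0.006,0,-1],
    [0,0,0,0,-1]
  ]
}}

```text
t: 78.55
ee_pos: [663.1, 114.3, 172.7]
orientation: [2.318, 2.108, -0.017]
ft_force: [-0.9, -38.4, 4.9]
width: 11.6
```

```bash
python3 -c "
from h import *
to(657,92,84,84.5);tilt()"
```

```text
t 78.55 grasp [662.9 113.5 111.4] yaw 84.6 tilt 0.77 F [ -0.92 -38.36   4.86] w 11.6
  turn 0.001 shift x -22.0 y -3.8 z 27.4  |35|
(9,-19) (17,-2) (26,17) (32,20) (40,22) (48,22) (56,19) (64,15) (72,11) (80,7) (88,3) (95,0)
```

>>> {"op": "send_rows", "data": {
  "rows": [
    [-0.02,0,-0.01,0,-1],
    [-0.005,0,-0.045,0,-1],
    [0,0,-0.045,0,-1],
    [0,0,0,0.139,-1],
    [0,0,0,0.139,-1]
  ]
}}

```text
t: 79.1
ee_pos: [661.6, 97.5, 275.0]
orientation: [2.601, 1.76, 0.006]
ft_force: [-0.7, -0.2, -3.3]
width: 12.1
```

>>> {"op": "send_rows", "data": {
  "rows": [
    [0,0,0,0.139,-1],
    [0,0,0,0.139,-1],
    [0,0,0,0.139,-1],
    [0,0,0,0.139,-1],
    [0,0,0,0.139,-1]
  ]
}}

```text
t: 79.6
ee_pos: [660.6, 97.5, 272.5]
orientation: [-3.045, -0.769, 0.0]
ft_force: [0.3, 0.4, -2.5]
width: 11.8
```

>>> {"op": "send_rows", "data": {
  "rows": [
    [0,0,0,0.139,-1],
    [0,0,0,0.139,-1],
    [0,0,0,0.139,-1],
    [0,0,0,0,-1]
  ]
}}

```text
t: 80.0
ee_pos: [660.6, 97.5, 272.4]
orientation: [-3.138, -0.129, 0.0]
ft_force: [0.5, 0.1, -2.4]
width: 11.8
```

```bash
python3 -c "
from h import *
to(438,-343,200,5);tilt()"
```

```text
t 80.00 grasp [660.6  97.5 211.1] yaw 4.7 tilt 0.03 F [ 0.47  0.09 -2.36] w 11.8
  turn -0.005 shift x -260.2 y 419.4 z 11.1  |494|
(6,-29) (17,-5) (27,16) (32,20) (40,23) (48,24) (56,20) (64,17) (72,13) (80,10) (88,6) (95,3)
```

>>> {"op": "send_rows", "data": {
  "rows": [
    [-0.03,0.02,0,0,-1],
    [-0.035,0.03,0,0,-1],
    [-0.035,0.03,0,0,-1],
    [-0.035,0.03,0,0,-1],
    [-0.035,0.03,0,0,-1]
  ]
}}

```text
t: 80.55
ee_pos: [501.7, -57.1, 272.6]
orientation: [-3.138, -0.139, -0.001]
ft_force: [0.3, -0.9, -3.5]
width: 11.7
```

>>> {"op": "send_rows", "data": {
  "rows": [
    [-0.03,0.035,0,0,-1],
    [-0.03,0.035,0,0,-1],
    [-0.03,0.035,0,0,-1],
    [0,0.045,0,0,-1],
    [0,0.045,0,0,-1]
  ]
}}

```text
t: 81.05
ee_pos: [428.9, -259.6, 273.0]
orientation: [3.138, 0.137, 0.002]
ft_force: [1.0, -0.0, -3.1]
width: 12.2
```

>>> {"op": "send_rows", "data": {
  "rows": [
    [0,0.045,0,0,-1],
    [0,0.04,0,0,-1],
    [0,0,0,0,-1],
    [0,0,0,0,-1]
  ]
}}

```text
t: 81.45
ee_pos: [436.5, -343.2, 272.2]
orientation: [-3.138, -0.133, 0.0]
ft_force: [-0.3, -0.3, -2.4]
width: 12.2
```

```bash
python3 -c "
from h import *
to(438,-343,80,5);tilt()
d=cam('top')
for o in pots(d): print(o[0].round(),round((o[1]+90)%180-90,1),o[4].round(1))
"
```

```text
t 81.45 grasp [ 436.5 -343.2  210.9] yaw 4.9 tilt 0.04 F [-0.31 -0.34 -2.41] w 12.2
  turn -0.003 shift x 1.5 y -0.1 z 130.9  |131|
(17,-5) (26,15) (32,20) (40,23) (48,24) (56,21) (64,17) (72,14) (80,10) (88,6) (96,3) 
[750.  45.] -10.5 97.7
[567.  53.] -5.1 104.3
[ 517. -217.] -10.5 104.0
[506. -60.] -6.1 104.9
```

>>> {"op": "send_rows", "data": {
  "rows": [
    [0.003,0,0.045,0,-1],
    [0,0,0.045,0,-1],
    [0,0,0.035,0,-1],
    [0,0,0.006,0,-1],
    [0,0,0,0,-1]
  ]
}}

```text
t: 82.05
ee_pos: [439.8, -341.4, 141.0]
orientation: [-3.137, -0.134, 0.003]
ft_force: [0.3, -0.8, -3.1]
width: 11.7
```

>>> {"op": "send_rows", "data": {
  "rows": [
    [0,0,0.002,0,-1],
    [0,0,0,0,-1],
    [0,0,0,0,-1]
  ]
}}

```text
t: 82.35
ee_pos: [440.6, -343.0, 140.9]
orientation: [3.137, 0.132, 0.003]
ft_force: [0.6, 0.4, -3.8]
width: 11.9
```

>>> {"op": "send_rows", "data": {
  "rows": [
    [0,0,0.003,0,-1],
    [0,0,0,0,-1],
    [0,0,0,0,-1]
  ]
}}

```text
t: 82.65
ee_pos: [439.8, -342.6, 136.4]
orientation: [-3.139, -0.131, -0.0]
ft_force: [-1.1, 0.8, -3.2]
width: 11.8
```

>>> {"op": "send_rows", "data": {
  "rows": [
    [0,0,0.002,0,-1],
    [0,0,0,0,-1]
  ]
}}

```text
t: 82.85
ee_pos: [439.8, -342.5, 134.1]
orientation: [-3.139, -0.132, 0.001]
ft_force: [-0.1, -0.9, -2.3]
width: 12.1
```

>>> {"op": "send_rows", "data": {
  "rows": [
    [0,0,0.001,0,-1],
    [0,0,0,0,-1]
  ]
}}

```text
t: 83.05
ee_pos: [439.8, -342.5, 133.1]
orientation: [-3.139, -0.132, 0.0]
ft_force: [-0.0, -0.2, -3.0]
width: 12.1
```

>>> {"op": "send_rows", "data": {
  "rows": [
    [0,0,0.001,0,-1],
    [0,0,0,0,-1]
  ]
}}

```text
t: 83.25
ee_pos: [439.9, -342.5, 132.2]
orientation: [-3.139, -0.132, 0.0]
ft_force: [1.1, 0.6, -1.9]
width: 12.0
```

>>> {"op": "send_rows", "data": {
  "rows": [
    [0,0,0.001,0,-1],
    [0,0,0,0,-1]
  ]
}}

```text
t: 83.45
ee_pos: [439.8, -342.5, 131.2]
orientation: [-3.139, -0.132, 0.0]
ft_force: [0.3, -0.6, -3.6]
width: 11.7
```

>>> {"op": "send_rows", "data": {
  "rows": [
    [0,0,0.001,0,-1],
    [0,0,0,0,-1]
  ]
}}

```text
t: 83.65
ee_pos: [439.9, -342.5, 130.2]
orientation: [-3.139, -0.132, 0.0]
ft_force: [0.3, 0.2, -2.4]
width: 11.8
```

>>> {"op": "send_rows", "data": {
  "rows": [
    [0,0,0.001,0,-1],
    [0,0,0.001,0,-1],
    [0,0,0,0,-1]
  ]
}}

```text
t: 83.95
ee_pos: [439.8, -342.5, 128.2]
orientation: [-3.139, -0.132, 0.0]
ft_force: [-0.4, 0.7, -3.1]
width: 11.6
```

```bash
python3 -c "
from h import *
to(438,-343,70,5);tilt('pics/w25.png');P=None
d=cam('wrist');P=world(d);c=d['color'].astype(int)
print('lowest',)
"
```

```text
t 83.95 grasp [ 439.8 -342.5   66.9] yaw 4.8 tilt 0.02 F [-0.37  0.67 -3.07] w 11.6
  turn -0.003 shift x -1.8 y 0.4 z -3.1  |4|
(17,-5) (26,15) (32,20) (40,23) (48,24) (56,20) (64,17) (72,13) (80,10) (88,6) (95,3) 
lowest
```

View pics/w25.png

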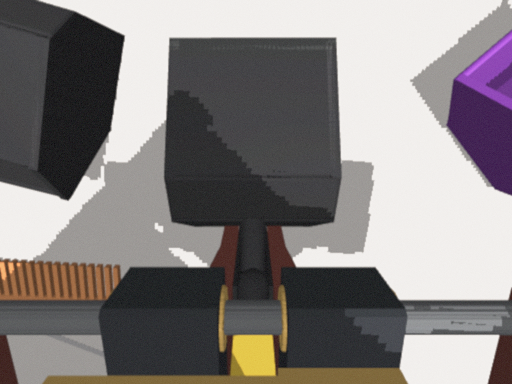

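>>> {"op": "send_rows", "data": {
  "rows": [
    [0,0,0.001,0,-1],
    [0,0,0,0,-1]
  ]
}}

```text
t: 84.25
ee_pos: [439.9, -342.5, 127.3]
orientation: [-3.139, -0.132, 0.0]
ft_force: [-0.5, -0.7, -2.8]
width: 11.7
```

>>> {"op": "send_rows", "data": {
  "rows": [
    [0,0,0.001,0,-1],
    [0,0,0,0,-1]
  ]
}}

```text
t: 84.45
ee_pos: [439.9, -342.6, 127.0]
orientation: [3.139, 0.132, 0.0]
ft_force: [-3.3, 1.9, 5.6]
width: 12.0
```

>>> {"op": "send_rows", "data": {
  "rows": [
    [0,0,0.001,0,-1],
    [0,0,0,0,-1]
  ]
}}

```text
t: 84.65
ee_pos: [439.9, -342.7, 126.9]
orientation: [3.139, 0.132, 0.0]
ft_force: [-4.5, 3.1, 14.8]
width: 12.2
```

Contact. Ease back 1 mm and release.

>>> {"op": "send_rows", "data": {
  "rows": [
    [0,0,-0.001,0,-1],
    [0,0,0,0,-0.4],
    [0,0,0,0,-0.4],
    [0,0,0,0,-0.4],
    [0,0,0,0,-0.4]
  ]
}}

```text
t: 85.15
ee_pos: [440.0, -342.6, 126.3]
orientation: [3.139, 0.132, 0.0]
ft_force: [-0.7, -0.3, 0.4]
width: 26.6
```

```bash
python3 -c "
from h import *
tilt('pics/w26.png');d=cam('scene'); cv2.imwrite('pics/s15.png',cv2.resize(d['color'][80:280,140:400],None,fx=3,fy=3))"
```

```text
(12,8) (12,7) (43,-26) (48,-29) (56,-35) (64,5) (72,6) (77,6)
```

View pics/s15.png

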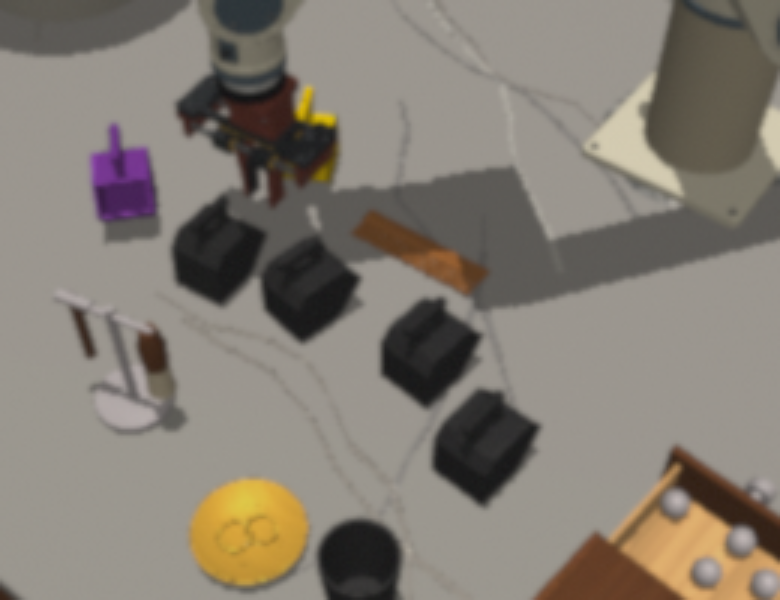

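View pics/w26.png

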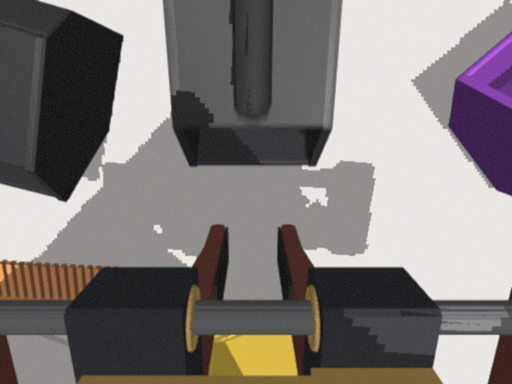

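>>> {"op": "send_rows", "data": {
  "rows": [
    [0,0,-0.04,0,-0.4],
    [0,0,-0.05,0,-0.8],
    [0,0,-0.04,0.09,-1],
    [0,0,0,0.09,-1],
    [0,0,0,0,-1]
  ]
}}

```text
t: 85.75
ee_pos: [440.3, -342.9, 257.8]
orientation: [3.136, -0.152, 0.004]
ft_force: [-0.2, 0.1, -0.8]
width: 0.8
```

```bash
python3 -c "
from h import *
d=cam('top')
for o in pots(d): print(o[0].round(),round((o[1]+90)%180-90,1),o[4].round(1))
d=cam('scene')
for o in pots(d): print(o[0].round(),round((o[1]+90)%180-90,1),o[4].round(1))
to(412,297.5,170,-5.5)
"
```

```text
[750.  47.] -4.7 98.6
[567.  53.] -5.2 104.0
[ 541. -330.] 5.9 104.1
[ 517. -217.] -10.1 104.0
[507. -60.] -6.2 104.3
[ 546. -329.] 3.3 101.9
[ 521. -216.] -11.4 101.7
[512. -59.] -5.7 102.3
[574.  54.] -5.2 103.2
[765.  53.] 47.9 97.4
t 85.85 grasp [ 439.4 -342.1  194.4] yaw -5.4 tilt 0.07 F [-0.57  0.26 -0.11] w 0.6
  turn 0.002 shift x -88.6 y -634.1 z 24.4  |641|
```

>>> {"op": "send_rows", "data": {
  "rows": [
    [-0.006,-0.04,0,0,-1],
    [-0.006,-0.046,0,0,-1],
    [-0.006,-0.046,0,0,-1],
    [-0.006,-0.046,0,0,-1],
    [-0.006,-0.046,0,0,-1]
  ]
}}

```text
t: 86.35
ee_pos: [430.5, -114.9, 255.1]
orientation: [-3.137, 0.149, 0.004]
ft_force: [0.7, 0.6, -1.1]
width: 0.4
```

>>> {"op": "send_rows", "data": {
  "rows": [
    [-0.006,-0.046,0,0,-1],
    [-0.006,-0.046,0,0,-1],
    [-0.006,-0.046,0,0,-1],
    [-0.006,-0.046,0,0,-1],
    [-0.006,-0.046,0,0,-1]
  ]
}}

```text
t: 86.85
ee_pos: [422.7, 116.8, 255.3]
orientation: [3.137, -0.148, -0.004]
ft_force: [-0.2, -0.6, -0.4]
width: 0.5
```

>>> {"op": "send_rows", "data": {
  "rows": [
    [-0.006,-0.046,0,0,-1],
    [-0.006,-0.046,0,0,-1],
    [-0.006,-0.046,0,0,-1],
    [-0.006,-0.042,0,0,-1],
    [0,0,0,0,-1]
  ]
}}

```text
t: 87.35
ee_pos: [416.7, 300.6, 255.2]
orientation: [-3.138, 0.141, 0.001]
ft_force: [0.6, -1.1, 0.2]
width: 0.3
```

```bash
python3 -c "
from h import *
to(412,297.5,42,-5.5)
d=cam('wrist'); cv2.imwrite('pics/w27.png',d['color'])
"
```

```text
t 87.35 grasp [416.7 300.6 193.9] yaw -5.1 tilt 0.04 F [ 0.58 -1.07  0.19] w 0.3
  turn 0.006 shift x -4.4 y 3.6 z 151.9  |152|
```

View pics/w27.png

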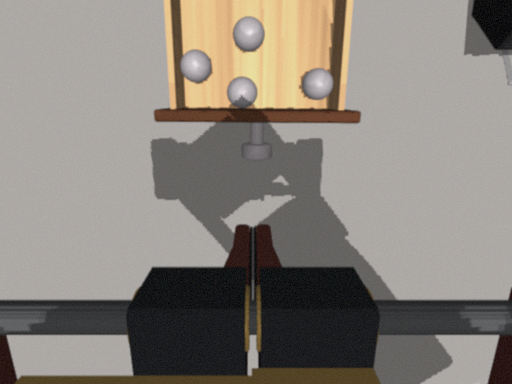

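>>> {"op": "send_rows", "data": {
  "rows": [
    [-0.006,0,0.04,0,-1],
    [0,0,0.045,0,-1],
    [0,0,0.045,0,-1],
    [0,0,0.02,0,-1],
    [0,0,0,0,-1]
  ]
}}

```text
t: 87.9
ee_pos: [409.1, 294.5, 103.0]
orientation: [3.133, -0.151, -0.01]
ft_force: [-0.8, -0.2, -0.8]
width: 0.9
```

```bash
python3 -c "
from h import *
to(430,295,42,-5.5)
d=cam('wrist'); cv2.imwrite('pics/w28.png',d['color'])
"
```

```text
t 87.90 grasp [408.7 294.2  41.7] yaw -5.5 tilt 0.48 F [-0.82 -0.17 -0.77] w 0.9
  turn -0.000 shift x 21.1 y -2.8 z -0.3  |21|
```

View pics/w28.png

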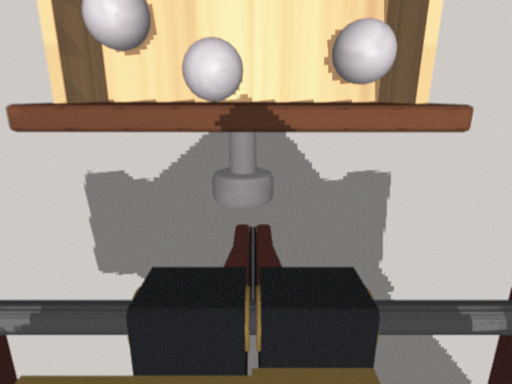

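>>> {"op": "send_rows", "data": {
  "rows": [
    [0.01,-0.003,0,0,-1],
    [0.01,0,0,0,-1],
    [0.01,0,0,0,-1],
    [0.01,0,0,0,-1],
    [0.01,0,0,0,-1]
  ]
}}

```text
t: 88.45
ee_pos: [461.7, 295.6, 107.6]
orientation: [-3.137, 0.152, 0.001]
ft_force: [-7.4, 3.9, 1.0]
width: 0.5
```

>>> {"op": "send_rows", "data": {
  "rows": [
    [0.01,0,0,0,-1],
    [0.01,0,0,0,-1],
    [0.01,0,0,0,-1],
    [0.01,0,0,0,-1],
    [0.01,0,0,0,-1]
  ]
}}

```text
t: 88.95
ee_pos: [512.9, 290.6, 107.3]
orientation: [-3.137, 0.151, -0.004]
ft_force: [0.1, 0.3, -0.5]
width: 0.8
```

>>> {"op": "send_rows", "data": {
  "rows": [
    [0.01,0,0,0,-1],
    [0.01,0,0,0,-1],
    [0.006,0,0,0,-1],
    [0.004,0,0,0,-1],
    [0,0,0,0,-1]
  ]
}}

```text
t: 89.45
ee_pos: [541.4, 287.6, 106.3]
orientation: [-3.138, 0.152, -0.0]
ft_force: [0.1, 0.6, -0.7]
width: 0.2
```

```bash
python3 -c "
from h import *
to(430,295,42,-5.5)
d=cam('wrist'); cv2.imwrite('pics/w29.png',d['color'])
"
```

```text
t 89.45 grasp [541.4 287.6  45. ] yaw -5.5 tilt 0.01 F [ 0.13  0.63 -0.67] w 0.2
  turn -0.001 shift x -111.6 y 3.3 z 3.0  |112|
```

View pics/w29.png

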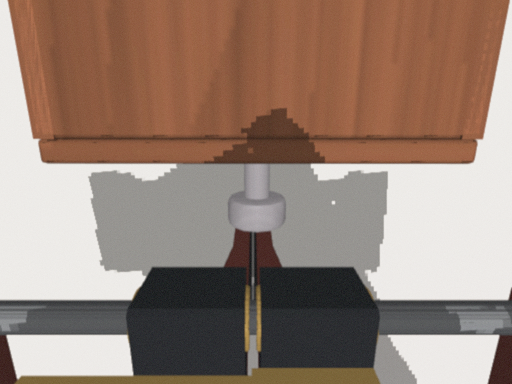

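Drawer has drawn itself home. Nudge to make sure, then back off, lift and check.

>>> {"op": "send_rows", "data": {
  "rows": [
    [0.005,0,0,0,-1],
    [0.004,0,0,0,-1],
    [0.002,0,0,0,-1],
    [0,0,0,0,-1]
  ]
}}

```text
t: 89.9
ee_pos: [547.5, 287.0, 106.1]
orientation: [3.136, -0.151, -0.015]
ft_force: [-18.0, 5.6, 12.7]
width: 0.3
```

>>> {"op": "send_rows", "data": {
  "rows": [
    [-0.03,0,0,0,-1],
    [-0.03,0,0,0,-1],
    [0,0,-0.05,0,-1],
    [0,0,-0.05,0,-1],
    [-0.02,0,-0.05,0,-1]
  ]
}}

```text
t: 90.4
ee_pos: [474.9, 294.5, 255.0]
orientation: [-3.137, 0.152, -0.003]
ft_force: [0.4, 0.1, 0.3]
width: 0.6
```

>>> {"op": "send_rows", "data": {
  "rows": [
    [-0.05,0,0,0,-1],
    [-0.05,0,0,0,-1],
    [0,0,0,0,-1]
  ]
}}

```text
t: 90.7
ee_pos: [369.0, 302.8, 252.7]
orientation: [3.136, -0.147, -0.005]
ft_force: [-0.7, -0.3, -0.1]
width: 0.4
```

```bash
python3 -c "
from h import *
d=cam('top'); P=world(d); c=d['color'].astype(int)
b=(c[...,2]-c[...,0]>40)&(P[...,2]>57)&(P[...,2]<70)&(P[...,1]>100)
print(cv2.boxPoints(cv2.minAreaRect(P[b][:,:2].astype(np.float32))).round(1).tolist())
for o in pots(d): print(o[0].round(),round((o[1]+90)%180-90,1),o[4].round(1))
d0=dict(np.load('/tmp/top0.npz'))
cv2.imwrite('pics/t30.png',cv2.resize(d['color'][80:290,100:412],None,fx=2.5,fy=2.5))
s=cam('scene'); cv2.imwrite('pics/s30.png',s['color'])
o=telemetry.get_obs(); print(o['t'],o['ft_force'])
"
```

```text
[[582.5, 197.60000610351562], [790.7999877929688, 177.3000030517578], [807.2999877929688, 346.1000061035156], [599.0, 366.5]]
[753.  47.] -2.0 97.6
[567.  53.] -5.0 103.9
[ 541. -330.] 5.4 103.9
[ 517. -217.] -10.1 104.1
[506. -60.] -5.6 104.1
90.8 [ 0.80178287 -0.97158963  0.92073959]
```

View pics/t30.png

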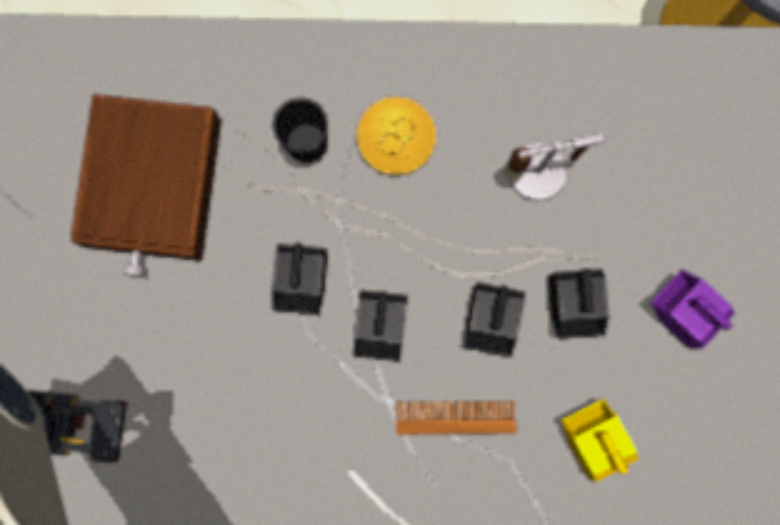

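View pics/s30.png

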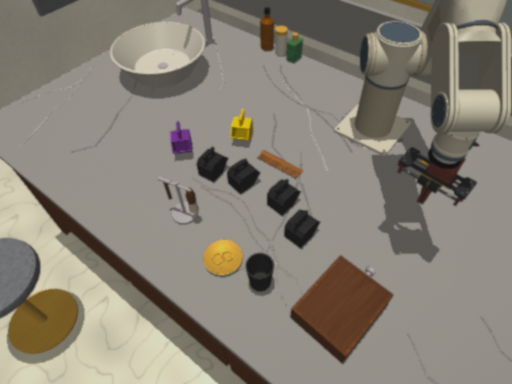

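```bash
python3 -c "
from workcell import ctrl
print(ctrl.close_job())"
```

```text
the job is handed in; nothing more can be done
None
```

I pulled the drawer out and lifted and weighed the four pots in order from the drawer. Each pot weighed one ball over empty, with lift forces of 3.8, 3.75, 3.8 and 4.0 N against about 2.9 N empty. I tipped all four into the drawer, stood them back up and pushed the drawer home. The job was handed in at about 91 s.

**How the tipping was done:** the moves could not tilt the tool. I turned each pot about the pinch by pressing its base on the front edge of the drawer case. To right it, I set its lip on the counter and let go, so it rocked back upright. This worked for all four. Pot 4 needed extra pushing back against the case's side first, because the attempts at the front edge had failed or tipped it further.

**Last checks:**
- **Balls:** four were counted in the tray just before it was closed. They were not seen again after that.
- **Drawer:** the closed outline is within 1 mm of the one at the start.
- **Pots:** all four stand upright, about 5 to 20 mm from their starting places by camera measurement. I saw no sign that one had been knocked aside.
- **Bystanders:** the tumbler, dish, shaving stand and comb look unmoved. I checked these by eye only, without measuring.
- **Arm:** it is clear of everything.

**Readings that disagreed:** emptied pots read between 2.5 and 3.3 N because the force sensor is noisy. Pot 4's first reading after pouring was 3.3 N, and a longer average gave 3.1 N.

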